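# Sort the mixed specimen containers into their racks

### The job

Sort the four loose specimen containers (two slim tubes, a wide pot and a square bottle) into the wire racks: each goes into the rack that already holds one of its own kind, standing upright on the rack's floor in a free cell, one container to a cell. Set them down gently, cap up all the way, without dropping or tipping them over, and leave the containers that already stand in the racks upright in their cells.

Things in the scene. Friction and masses are not known exactly. Their poses are not given: they have to be found in the camera images.
- tube_a_c (a point): Universal tube: slim upright round container, body 27 mm diameter, white screw cap 30 mm diameter and 17 mm high at the top, 85 mm tall in all, 20 to 45 g. Stands loose on the bench at the start and is to be sorted. The point is at its centre, 42.5 mm above its underside; z points up to the cap.
- tube_b_c (a point): Universal tube: slim upright round container, body 27 mm diameter, white screw cap 30 mm diameter and 17 mm high at the top, 85 mm tall in all, 20 to 45 g. Stands loose on the bench at the start and is to be sorted. Same as the other loose tube. The point is at its centre, 42.5 mm above its underside; z points up to the cap.
- pot_c (a point): Specimen pot: wide upright round container, body 44 mm diameter, white screw lid 48 mm diameter and 15 mm high at the top, 72 mm tall in all, 45 to 92 g. Stands loose on the bench at the start and is to be sorted. The point is at its centre, 36 mm above its underside; z points up to the cap.
- bottle_c (a point): Square bottle: upright, square body 38 x 38 mm and 62 mm tall with sides along x and y, round white cap 29 mm diameter on top, 84 mm tall in all, 50 to 105 g. Stands loose on the bench at the start and is to be sorted. The point is at its centre, 42 mm above its underside; z points up to the cap.
- kept_tube_c (a point): Universal tube: slim upright round container, body 27 mm diameter, white screw cap 30 mm diameter and 17 mm high at the top, 85 mm tall in all, 20 to 45 g. Already stands in a cell of one rack, up to about 12 mm off its middle, and stays there: that rack is for its kind. The point is at its centre, 42.5 mm above its underside; z points up to the cap.
- kept_pot_c (a point): Specimen pot: wide upright round container, body 44 mm diameter, white screw lid 48 mm diameter and 15 mm high at the top, 72 mm tall in all, 45 to 92 g. Already stands in a cell of one rack, up to about 12 mm off its middle, and stays there: that rack is for its kind. The point is at its centre, 36 mm above its underside; z points up to the cap.
- kept_bottle_c (a point): Square bottle: upright, square body 38 x 38 mm and 62 mm tall with sides along x and y, round white cap 29 mm diameter on top, 84 mm tall in all, 50 to 105 g. Already stands in a cell of one rack, up to about 12 mm off its middle, and stays there: that rack is for its kind. The point is at its centre, 42 mm above its underside; z points up to the cap.
- rack_1: White wire rack, 139 mm square, one of three alike, fixed to the bench; origin on the bench under its centre, x and y along its sides. 3 mm wires part it into 2 x 2 cells, 65 mm clear, centred 34 mm either way in x and y; mesh floor 8 mm, wire tops 36 mm above the bench. At the start a container that stays fills one cell, three are free.
- rack_2: White wire rack, 139 mm square, one of three alike, fixed to the bench; origin on the bench under its centre, x and y along its sides. 3 mm wires part it into 2 x 2 cells, 65 mm clear, centred 34 mm either way in x and y; mesh floor 8 mm, wire tops 36 mm above the bench. At the start a container that stays fills one cell, three are free.
- rack_3: White wire rack, 139 mm square, one of three alike, fixed to the bench; origin on the bench under its centre, x and y along its sides. 3 mm wires part it into 2 x 2 cells, 65 mm clear, centred 34 mm either way in x and y; mesh floor 8 mm, wire tops 36 mm above the bench. At the start a container that stays fills one cell, three are free.
There are look-alikes about, which are no part of the job. Leave any purple look-alike of the part that bears tube_a_c alone.

How it is judged:
At the end, for the whole second after the job is handed in: Each loose container is in the rack of its kind (within 140 mm of the kept one), standing on the mesh floor (height within 4 mm), upright within 0.12 rad, released and at rest; tubes in cells of their own (over 42 mm apart); the kept ones upright and moved less than 40 mm (horizontal distance between tube_a_c and kept_tube_c between 0.042 and 0.14 m and height (world z) of tube_a_c between 0.0465 and 0.0555 m and angle between each of tube_a_c, tube_b_c, pot_c, bottle_c, kept_tube_c, kept_pot_c, kept_bottle_c's own z axis and vertical below 0.12 rad and linear speed of each of tube_a, tube_b, pot, bottle below 0.02 m/s and horizontal distance between tube_b_c and kept_tube_c between 0.042 and 0.14 m and height (world z) of tube_b_c between 0.0465 and 0.0555 m and horizontal distance between pot_c and kept_pot_c below 0.14 m and height (world z) of pot_c between 0.04 and 0.049 m and horizontal distance between bottle_c and kept_bottle_c below 0.14 m and height (world z) of bottle_c between 0.046 and 0.055 m and horizontal distance between tube_a_c and tube_b_c above 0.042 m and distance of each of kept_tube_c, kept_pot_c, kept_bottle_c from where it was at the start of the episode below 0.04 m); the robot touches nothing.
It fails at once if a container that already stood in a rack is taken out of its cell or knocked over (distance of any of kept_tube_c, kept_pot_c, kept_bottle_c from where it was at the start of the episode above 0.04 m or angle between any of kept_tube_c, kept_pot_c, kept_bottle_c's own z axis and vertical above 0.6 rad).
It fails at once if one of the four containers is tipped over (leans more than about 45 degrees) (angle between any of tube_a_c, tube_b_c, pot_c, bottle_c's own z axis and vertical above 0.8 rad).
It fails at once if one of the four containers is dropped from more than about 3 cm or thrown ((contact force between each of the fingers, the arm and tube_a below 0.02 N and linear speed of tube_a above 0.8 m/s) or (contact force between each of the fingers, the arm and tube_b below 0.02 N and linear speed of tube_b above 0.8 m/s) or (contact force between each of the fingers, the arm and pot below 0.02 N and linear speed of pot above 0.8 m/s) or (contact force between each of the fingers, the arm and bottle below 0.02 N and linear speed of bottle above 0.8 m/s)).
It also fails if it takes over 115 s, if anything falls off the work surface, if the arm or the gripper's body presses on something with over 40 N, if the wrist force passes 120 N, or if a joint passes its speed limit or range.

### The arm

A 7-joint arm with a two-finger parallel gripper is mounted at the origin on the work surface. World frame = base frame: x ahead of the robot, y to its left, z up, the work surface at z = 0. Lengths are in m, angles in rad, forces in N, time in s.
With the tool pointing down it reaches from about 0.425 to 0.925 m from the base axis. Payload 6.8 kg.
Tool frame: the origin (TCP) lies on the centre line of the jaws, within the pads' length; the fingertips stand 19 mm ahead of it and the grasp point (between the pads) is the TCP (bot.tcp_to_tips is the distance from the TCP to the fingertips, in m); x points along the fingers, y is the direction in which the jaws open and shut, and the axes are right-handed (so a half turn about x gives the same grasp; the last joint's range is limited). The gripper opens to 85 mm and grips with 20 to 120 N. Pads are 22 mm wide; open, the fingers measure 114 mm over their backs; the gripper's body (76 mm by 85 mm) begins 54 mm behind the grasp point. The pads swing forward as they close: fully open they stand 13 mm farther back than shut.
Start: joints at [-1.213, 0.477, 0.022, 1.555, -0.011, 1.109, -0.083], TCP at [0.303, 0.603, 0.25] pointing down, gripper open.
Joint ranges: [-2.96, 2.96], [-0.34, 2.1], [-1.41, 1.46], [0.24, 2.44], [-1.37, 4.51], [0.17, 1.92], [-2.96, 2.96]. Speed limits (rad/s): [2.39, 2.39, 3.14, 3.14, 3.14, 3.14, 3.14].

### API

Orientations are given as a unit quaternion [w, x, y, z].
In Python, from station import status, eyes, bot gives the robot as it stands.
- The arm moves only by the tool apply_moves, never from a script. Its arguments are lists of equal length, an entry for each row: "travel": the shift along the tool's x, y, z in cm, a list of three; "turn": the turn, a rotation vector about the tool's x, y, z in rad, a list of three; "grip": the closure, from 0 (fully open) to 1 (shut). In form: {"travel": [[tx, ty, tz], ...], "turn": [[wx, wy, wz], ...], "grip": [grip, ...]}. A call has 1 to 8 rows; each row shifts and turns the pose as measured when the row begins, along the tool's axes as they then stand; what a row does not reach is not made up. A row lasts 1/12 s, in which the tool goes at most 41.7 mm and 7.16 degrees, less where a joint would pass 70% of its speed; a pose out of reach is approached as far as the arm can. A call is refused whole if a number of a shift passes 4.17 or a number of a turn 0.125, either way. A call with a gripper value outside its range is refused whole. The fingers move at their own pace and stop on an object; "newtons" is the grip in N (left out, the last holds). Time passes only in rows, so rows that do not move let the fingers close. It gives the time, the measured TCP pose, the force and the opening at its end, in the units of the state.
- status.get_obs(): the state, without advancing time (a new reading comes with each control period).
- eyes.read_camera(name): name is "side" or "top"; returns the picture (480x640x3 uint8, red, green, blue); there is no depth.
- eyes.calibration(name): a dict with "intrinsics" (3x3 intrinsics, pixels), "xyz" and "attitude" of the camera in the world. Camera axes: x right, y down, z forward; pixel columns grow to the right and rows downward; lengths in m; the calibration is good to about 2 mm. A picture is of the moment at which its call begins. calibration takes no time and is no camera call.
- bot.hand_in(): hands the job in, once; it reports no verdict.
Trained networks look in the newest picture that a camera, given by its name, has taken for a name from the list of things; names that differ only in an ending like _2 or _b are one class to them, and where a whole thing is asked for, a point or a joint stands for the part that bears it (a point fixed in the world has none). Each returns a list of dicts, best first, with "score" (0 to 1); they miss things now and then, are a little off and sometimes report something else, mostly with a low value. They report only what shows in the picture. A call takes as long as a camera call. They do not tell look-alikes from the thing itself.
- eyes.masks_of(thing, camera): "region" (480x640 bool, what is visible of it) and "rect" ([left, top, right, bottom] in pixels, round what is visible of it).
The state is a dict: "t": time; "q": joint angles; "joint_vel": joint speeds; "joint_torque": joint torques, N m; "eef_pos": TCP position; "tool_rot": TCP orientation; "contact_force": force on the tool from outside, world axes, zero at the start; "torque": the same for the moment, N m; "gripper_width": opening from 0.0 (shut) to 1.0 (fully open).
Only numpy, scipy, OpenCV 4.12 (cv2) and the standard library are available. Lean on these libraries where they do the work, as an engineer would, in place of code of your own. Each camera call takes 0.05 s, during which the arm holds its last target. There are 200 camera calls.

## Working session

There is one attempt and no reset: what is moved stays moved. The work goes in short steps, Python scripts to look and compute and a tool call to move; the robot and the scene stay as the last step left them, time stands still between calls to the robot, and variables do not carry over. Pictures are saved under pics/ and viewed, about 12 in all and at most 16, crops included, and the job is handed in when it is done.

Besides the shell and the picture viewer there is one more tool, called by a JSON object that holds its "fn" and its "kwargs". apply_moves: Moves the arm, as the interface text tells. Its arguments: {"type":"object","properties":{"travel":{"type":"array"},"turn":{"type":"array"},"grip":{"type":"array"},"newtons":{"type":"number"}},"required":["travel","turn","grip"]}

```bash
mkdir -p pics; ls; python3 - <<'E'
from station import status, eyes, bot
import cv2, numpy as np
np.set_printoptions(precision=4,suppress=True)
for c in("top","side"):
    im=eyes.read_camera(c); cv2.imwrite(f"pics/{c}0.png",im[:,:,::-1]); k=eyes.calibration(c); print(c,k)
    for n in("tube_a_c","pot_c","bottle_c","rack_1"):
        for d in eyes.masks_of(n,c): print(n,round(d["score"],2),d["rect"],int(d["region"].sum()))
print(status.get_obs())
E
```

```text
pics
top {'intrinsics': array([[451.7855,   0.    , 322.4134],
       [  0.    , 451.7855, 239.635 ],
       [  0.    ,   0.    ,   1.    ]]), 'xyz': array([ 0.4608, -0.0077,  0.8861]), 'attitude': array([-0.0349,  0.7138, -0.6992,  0.0209])}
tube_a_c 0.57 [286.0, 318.0, 302.7, 341.2] 289
tube_a_c 0.47 [277.6, 273.3, 295.9, 289.6] 227
pot_c 0.79 [207.2, 168.3, 238.1, 197.4] 711
pot_c 0.29 [277.8, 273.5, 299.1, 290.8] 240
bottle_c 0.93 [219.9, 263.3, 250.2, 288.0] 506
rack_1 0.81 [275.9, 149.5, 372.7, 245.6] 1493
rack_1 0.8 [460.1, 229.0, 557.0, 313.8] 827
rack_1 0.4 [219.2, 259.9, 250.5, 286.7] 535
side {'intrinsics': array([[433.3491,   0.    , 317.6768],
       [  0.    , 433.3491, 233.7409],
       [  0.    ,   0.    ,   1.    ]]), 'xyz': array([0.1666, 0.6008, 0.5292]), 'attitude': array([ 0.1189, -0.2251,  0.8627, -0.437 ])}
tube_a_c 0.96 [367.9, 244.9, 387.8, 290.6] 760
tube_a_c 0.78 [322.4, 233.9, 336.2, 279.6] 711
pot_c 0.84 [185.0, 249.6, 219.0, 292.8] 1183
bottle_c 0.73 [276.1, 267.6, 307.1, 321.0] 1293
rack_1 0.77 [235.5, 199.0, 307.1, 254.9] 1436
rack_1 0.74 [144.7, 318.0, 279.8, 443.2] 2861
rack_1 0.58 [358.7, 148.9, 424.9, 193.3] 993
{'t': 0.5, 'q': array([-1.2131,  0.477 ,  0.0224,  1.5555, -0.0115,  1.1093, -0.0831]), 'joint_vel': array([0.0021, 0.0005, 0.0011, 0.0005, 0.0003, 0.0007, 0.0004]), 'joint_torque': array([ -0.0011, -59.5805,   1.605 , -28.1286,   0.0124,   0.0026,
        -0.    ]), 'eef_pos': array([0.3032, 0.6031, 0.2503]), 'tool_rot': array([ 0.688 ,  0.1632,  0.688 , -0.1632]), 'contact_force': array([0.6499, 0.2747, 0.171 ]), 'torque': array([ 0.0145, -0.0298,  0.0366]), 'gripper_width': 0.9971691616226767}
```

View pics/top0.png

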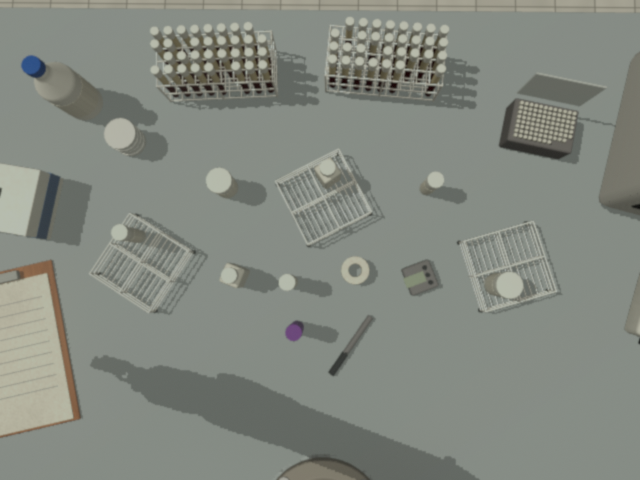

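View pics/side0.png

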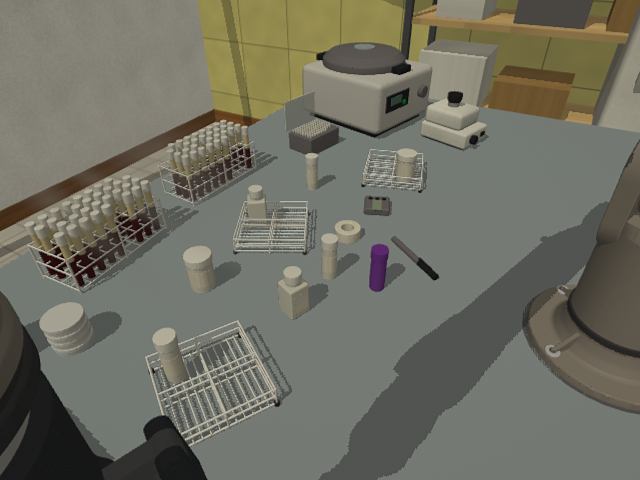

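The top view shows the tube rack at about (145,263) with its kept cap at (120,233). The bottle rack is at (325,197) and the pot rack at (508,267). The loose containers are tubes at (287,283) and (434,182), the pot at (219,182) and the bottle at (233,274). The purple look-alike at (294,330) stays where it is.

```bash
cat > h.py <<'E'
from station import status, eyes, bot
import cv2, numpy as np
from scipy.spatial.transform import Rotation as R
from scipy.optimize import minimize
np.set_printoptions(precision=4,suppress=True)
rot=lambda q:R.from_quat(np.roll(q,-1))
def ray(c,uv,z):
    k=eyes.calibration(c); d=rot(k["attitude"]).apply(np.linalg.inv(k["intrinsics"])@[*uv,1]); o=k["xyz"]
    return (o+d*(z-o[2])/d[2])[:2]
def proj(c,P):
    k=eyes.calibration(c); p=rot(k["attitude"]).inv().apply(np.atleast_2d(P)-k["xyz"])@k["intrinsics"].T
    return p[:,:2]/p[:,2:]
def go(target,yaw=None,step=3.5,zdir=None):
    """print rows needed. target world; yaw = world angle of jaw axis (mod pi)"""
    s=status.get_obs(); r=rot(s["tool_rot"]); p=s["eef_pos"]; y=r.as_matrix()[:,1]
    cur=np.arctan2(y[1],y[0]); dy=0 if yaw is None else (yaw-cur+np.pi/2)%np.pi-np.pi/2
    print("pos",p,"jaw",round(cur,3),"tilt",r.as_matrix()[:,0],"q7",s["q"][6],"w",s["gripper_width"],"t",s["t"],"F",s["contact_force"])
    d=np.array(target)-p; print("world d cm",d*100,"dist",np.linalg.norm(d)*100,"tool d cm",r.inv().apply(d)*100,"turn x",-dy)
    n=int(max(np.ceil(np.linalg.norm(d)*100/step),np.ceil(abs(dy)/.12),1)); out=[]
    des=R.from_matrix(np.column_stack([[0,0,-1],[np.cos(cur),np.sin(cur),0],np.cross([0,0,-1],[np.cos(cur),np.sin(cur),0])]))
    for i in range(n):
        nd=R.from_rotvec([0,0,dy*(i+1)/n])*des
        out.append((np.round(r.inv().apply(d/n)*100,2).tolist(),np.round((r.inv()*nd).as_rotvec(),3).tolist())); r=nd
    for i in range(0,n,8): print([o[0] for o in out[i:i+8]],[o[1] for o in out[i:i+8]])
E
python3 - <<'E'
from h import *
im=cv2.imread("pics/top0.png"); g=im.min(2).astype(float)
print("cap positions")
for n,(u,v),z in [("tA",(287,283),.085),("tB",(434,181),.085),("purple",(294,331),.085),("pot",(219,181),.072),("bot",(232,275),.084),("kt",(120,233),.093),("kb",(327,168),.092),("kp",(509,286),.08)]:
    w=g[v-16:v+17,u-16:u+17]; m=(w>190).astype(np.uint8); k,l,st,c=cv2.connectedComponentsWithStats(m); 
    lab=l[16,16]; cc=c[lab]+[u-16,v-16] if lab else (u,v)
    print(n,np.round(cc,1),st[lab] if lab else None,"hand",ray("top",(u,v),z),"cc",ray("top",cc,z))
def pts(x,y,a,z=.036):
    t=np.linspace(-.068,.068,60); S=[np.c_[t,0*t+e] for e in(-.068,0,.068)]; P=np.vstack(S+[s[:,::-1] for s in S])
    c,s=np.cos(a),np.sin(a); return np.c_[P@np.array([[c,s],[-s,c]])+[x,y],np.full(len(P),z)]
gs=cv2.GaussianBlur(g,(0,0),1.0)
vis=im.copy()
for n,(u,v) in [("tube",(145,263)),("bottle",(325,197)),("pot",(508,267))]:
    x0=ray("top",(u,v),.036)
    f=lambda q:-cv2.remap(gs.astype(np.float32),*[a.astype(np.float32).reshape(1,-1) for a in proj("top",pts(*q)).T],cv2.INTER_LINEAR).mean()
    best=min((minimize(f,[*x0,a],method="Nelder-Mead",options=dict(initial_simplex=np.array([[*x0,a],[x0[0]+.012,x0[1],a],[x0[0],x0[1]+.012,a],[*x0,a+.1]]))) for a in np.arange(0,1.57,.1)),key=lambda r:r.fun)
    q=best.x; print(n,q,best.fun)
    for p in proj("top",pts(*q)): cv2.circle(vis,tuple(int(round(e)) for e in p),0,(0,0,255),-1)
    c,s=np.cos(q[2]),np.sin(q[2])
    for i in(-1,1):
        for j in(-1,1): print("  cell",np.array([q[0]+.034*(c*i-s*j),q[1]+.034*(s*i+c*j)]))
cv2.imwrite("pics/fit.png",np.hstack([cv2.resize(vis[y:y+120,x:x+120],(266,266)) for x,y in((85,205),(265,140),(450,210))]))
# bottle orientation from body edges crop
E
```

```text
cap positions
tA [287 283] None hand [0.4459 0.0698] cc [0.4459 0.0698]
tB [434 181] None hand [ 0.6332 -0.1885] cc [ 0.6332 -0.1885]
purple [294 331] None hand [0.3624 0.0552] cc [0.3624 0.0552]
pot [219 181] None hand [0.6292 0.2012] cc [0.6292 0.2012]
bot [232 275] None hand [0.4579 0.1682] cc [0.4579 0.1682]
kt [120 233] None hand [0.5281 0.3689] cc [0.5281 0.3689]
kb [327 168] None hand [0.6519 0.0033] cc [0.6519 0.0033]
kp [509 286] None hand [ 0.449  -0.3215] cc [ 0.449  -0.3215]
tube [0.4789 0.3573 1.0321] -146.30349731445312
  cell [0.4906 0.3107]
  cell [0.4323 0.3456]
  cell [0.5255 0.3691]
  cell [0.4672 0.4039]Traceback (most recent call last):
  File "<stdin>", line 16, in <module>
  File "<stdin>", line 16, in <genexpr>
    res = _minimize_neldermead(fun, x0, args, callback, bounds=bounds,
                               **options)
    fxr = func(xr)
    fx = function(np.copy(x), *(wrapper_args + args))
  File "<stdin>", line 15, in <lambda>
  File "h.py", line 11, in proj
    k=eyes.calibration(c); p=rot(k["attitude"]).inv().apply(np.atleast_2d(P)-k["xyz"])@k["intrinsics"].T
ValueError: time passes only in moves, steps and waits
```

```bash
python3 - <<'E'
import cv2,numpy as np
a=cv2.imread("pics/fit.png"); t=cv2.imread("pics/top0.png")
b=[cv2.resize(t[y:y+40,x:x+40],(266,266),interpolation=cv2.INTER_CUBIC) for x,y in((213,255),(200,162),(418,165))]
cv2.imwrite("pics/fit2.png",np.vstack([a,np.hstack(b)]))
E
```

```text
[ WARN:0@0.018] global loadsave.cpp:275 findDecoder imread_('pics/fit.png'): can't open/read file: check file path/integrity
Traceback (most recent call last):
ValueError: all the input arrays must have same number of dimensions, but the array at index 0 has 2 dimension(s) and the array at index 1 has 3 dimension(s)
```

The calibration calls appear to be rate-limited, so I'll cache them. I'll also make the cap threshold adaptive.

```bash
python3 - <<'E'
s=open("h.py").read()
s=s.replace("rot=lambda","from functools import lru_cache\ncal=lru_cache(eyes.calibration)\nrot=lambda",1).replace("k=eyes.calibration(c)","k=cal(c)")
open("h.py","w").write(s)
E
cat > rk.py <<'E'
from h import *
im=cv2.imread("pics/top0.png"); g=im.min(2).astype(float)
for n,(u,v),z in [("tA",(287,283),.085),("tB",(434,181),.085),("pot",(219,181),.072),("bot",(232,275),.084),("kt",(120,233),.093),("kb",(327,168),.092),("kp",(509,286),.08)]:
    w=g[v-16:v+17,u-16:u+17]; m=(w>0.9*np.median(w[13:20,13:20])).astype(np.uint8); k,l,st,c=cv2.connectedComponentsWithStats(m,connectivity=4)
    lab=l[16,16]; cc=c[lab]+[u-16,v-16] if lab else (u,v)
    print(n,w[16,16],np.round(cc,1),st[lab],"hand",ray("top",(u,v),z),"cc",ray("top",cc,z))
def pts(x,y,a,z=.036):
    t=np.linspace(-.068,.068,60); S=[np.c_[t,0*t+e] for e in(-.068,0,.068)]; P=np.vstack(S+[s[:,::-1] for s in S])
    c,s=np.cos(a),np.sin(a); return np.c_[P@np.array([[c,s],[-s,c]])+[x,y],np.full(len(P),z)]
gs=cv2.GaussianBlur(g,(0,0),1.0).astype(np.float32)
vis=im.copy()
for n,(u,v) in [("tube",(145,263)),("bottle",(325,197)),("pot",(508,267))]:
    x0=ray("top",(u,v),.036)
    f=lambda q:-cv2.remap(gs,*[a.astype(np.float32).reshape(1,-1) for a in proj("top",pts(*q)).T],cv2.INTER_LINEAR).mean()
    q,best=min(((r.x,r.fun) for r in (minimize(f,[*x0,a],method="Nelder-Mead",options=dict(initial_simplex=np.array([[*x0,a],[x0[0]+.012,x0[1],a],[x0[0],x0[1]+.012,a],[*x0,a+.1]]))) for a in np.arange(0,1.57,.1))),key=lambda r:r[1])
    print(n,q,best)
    for p in proj("top",pts(*q)): cv2.circle(vis,tuple(int(round(e)) for e in p),0,(0,0,255),-1)
    c,s=np.cos(q[2]),np.sin(q[2])
    for i in(-1,1):
        for j in(-1,1): print("  cell",np.array([q[0]+.034*(c*i-s*j),q[1]+.034*(s*i+c*j)]))
rz=lambda I,x,y,n:cv2.resize(I[y:y+n,x:x+n],(266,266),interpolation=cv2.INTER_CUBIC)
cv2.imwrite("pics/fit2.png",np.vstack([np.hstack([rz(vis,x,y,120) for x,y in((85,205),(265,140),(450,210))]),np.hstack([rz(im,x,y,40) for x,y in((213,255),(200,162),(418,165))])]))
E
python3 rk.py
```

```text
tA 172.0 [286.3 281.9] [  8   7  16  17 206] hand [0.4459 0.0698] cc [0.4478 0.0712]
tB 171.0 [435.4 179. ] [ 10   7  16  15 196] hand [ 0.6332 -0.1885] cc [ 0.6368 -0.1909]
pot 171.0 [218.  179.7] [  3   3  25  25 485] hand [0.6292 0.2012] cc [0.6316 0.2031]
bot 171.0 [227.9 274.5] [  5   6  15  19 206] hand [0.4579 0.1682] cc [0.4585 0.1755]
kt 171.0 [118.5 231.9] [  7   7  16  17 201] hand [0.5281 0.3689] cc [0.53   0.3718]
kb 171.0 [325.6 166.6] [  5   7  19  16 217] hand [0.6519 0.0033] cc [0.6544 0.0058]
kp 171.0 [509.3 284.6] [  4   2  26  26 536] hand [ 0.449  -0.3215] cc [ 0.4514 -0.3221]
tube [0.4789 0.3573 1.0321] -146.30349731445312
  cell [0.4906 0.3107]
  cell [0.4323 0.3456]
  cell [0.5255 0.3691]
  cell [0.4672 0.4039]
bottle [0.6107 0.0116 0.4916] -146.6083984375
  cell [ 0.5967 -0.0344]
  cell [0.5646 0.0255]
  cell [ 0.6567 -0.0023]
  cell [0.6246 0.0576]
pot [ 0.4868 -0.3391  0.3001] -148.44142150878906
  cell [ 0.4644 -0.3816]
  cell [ 0.4442 -0.3167]
  cell [ 0.5293 -0.3615]
  cell [ 0.5092 -0.2966]
```

View pics/fit2.png

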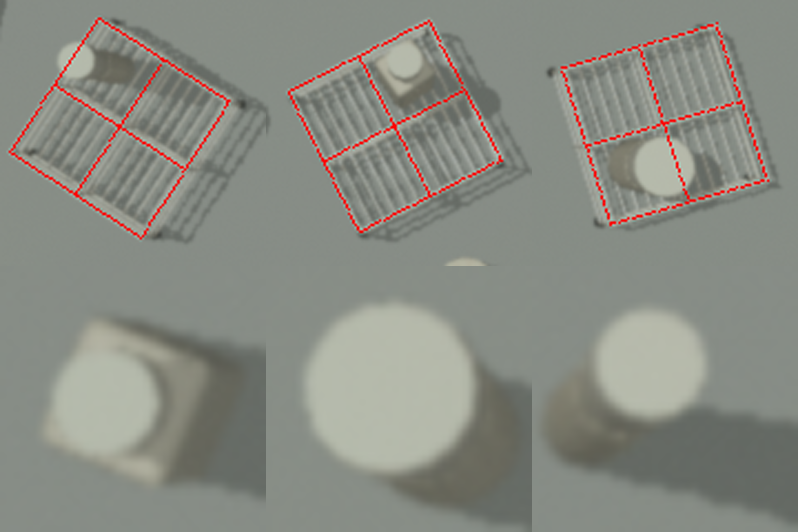

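The rack fits overlay well. I'll place tube A first, going via a high pass over it.

```bash
python3 -c "
from h import *
go([.4475,.0705,.20],-.54,step=3.8)"
```

```text
pos [0.3032 0.6031 0.2503] jaw 1.105 tilt [-0. -0. -1.] q7 -0.08314649807387886 w 0.9971691616226767 t 0.5 F [0.6499 0.2747 0.171 ]
world d cm [ 14.4337 -53.2581  -5.0283] dist 55.407937167460155 tool d cm [  5.0284 -41.098   36.8199] turn x -1.496684593860933
[[0.34, -2.74, 2.45], [0.34, -2.97, 2.17], [0.34, -3.17, 1.86], [0.34, -3.34, 1.54], [0.34, -3.48, 1.2], [0.34, -3.58, 0.84], [0.34, -3.65, 0.48], [0.34, -3.68, 0.12]] [[-0.1, -0.0, 0.0], [-0.1, 0.0, 0.0], [-0.1, 0.0, 0.0], [-0.1, 0.0, 0.0], [-0.1, 0.0, 0.0], [-0.1, 0.0, 0.0], [-0.1, 0.0, 0.0], [-0.1, 0.0, 0.0]]
[[0.34, -3.67, -0.25], [0.34, -3.63, -0.61], [0.34, -3.55, -0.97], [0.34, -3.43, -1.32], [0.34, -3.29, -1.66], [0.34, -3.1, -1.97], [0.34, -2.89, -2.27]] [[-0.1, 0.0, 0.0], [-0.1, 0.0, 0.0], [-0.1, 0.0, 0.0], [-0.1, 0.0, 0.0], [-0.1, 0.0, 0.0], [-0.1, 0.0, 0.0], [-0.1, 0.0, 0.0]]
```

{"fn": "apply_moves", "kwargs": {"travel": [[0.34,-2.74,2.45],[0.34,-2.97,2.17],[0.34,-3.17,1.86],[0.34,-3.34,1.54],[0.34,-3.48,1.2],[0.34,-3.58,0.84],[0.34,-3.65,0.48],[0.34,-3.68,0.12]], "turn": [[-0.1,0,0],[-0.1,0,0],[-0.1,0,0],[-0.1,0,0],[-0.1,0,0],[-0.1,0,0],[-0.1,0,0],[-0.1,0,0]], "grip": [0.25,0.25,0.25,0.25,0.25,0.25,0.25,0.25], "newtons": 40}}

```text
t: 1.17
eef_pos: [0.3821, 0.3198, 0.2209]
tool_rot: [0.695, -0.132, 0.693, 0.138]
contact_force: [1.0, -0.3, 0.6]
gripper_width: 0.746
```

```bash
python3 -c "
from h import *
go([.4475,.0705,.20],-.54,step=3.8)"
```

```text
pos [0.3821 0.3198 0.2209] jaw 1.956 tilt [ 0.0004  0.0085 -1.    ] q7 1.122314089242109 w 0.7464999726570065 t 1.1667 F [ 1.     -0.301   0.5554]
world d cm [  6.5424 -24.9328  -2.091 ] dist 25.861571888709094 tool d cm [  1.8816 -25.579   -3.316 ] turn x -0.6454465214952685
[[0.27, -3.65, -0.47], [0.3, -3.59, -0.81], [0.3, -3.5, -1.13], [0.3, -3.38, -1.45], [0.3, -3.24, -1.76], [0.3, -3.06, -2.05], [0.3, -2.86, -2.32]] [[-0.092, 0.004, -0.008], [-0.092, 0.0, 0.0], [-0.092, 0.0, 0.0], [-0.092, 0.0, 0.0], [-0.092, 0.0, 0.0], [-0.092, 0.0, 0.0], [-0.092, 0.0, 0.0]]
```

{"fn": "apply_moves", "kwargs": {"travel": [[0.27,-3.65,-0.47],[0.3,-3.59,-0.81],[0.3,-3.5,-1.13],[0.3,-3.38,-1.45],[0.3,-3.24,-1.76],[0.3,-3.06,-2.05],[0.3,-2.86,-2.32],[0,0,0]], "turn": [[-0.092,0.004,-0.008],[-0.092,0,0],[-0.092,0,0],[-0.092,0,0],[-0.092,0,0],[-0.092,0,0],[-0.092,0,0],[0,0,0]], "grip": [0.25,0.25,0.25,0.25,0.25,0.25,0.25,0.25]}}

```text
t: 1.83
eef_pos: [0.4536, 0.0534, 0.2015]
tool_rot: [0.613, -0.357, 0.609, 0.354]
contact_force: [1.1, 0.1, -0.1]
gripper_width: 0.75
```

```bash
python3 -c "
from h import *
go([.4475,.0705,.072],-.54,step=2.4)
im=eyes.read_camera('side');cv2.imwrite('pics/s1.png',cv2.resize(im[150:390,200:500,::-1],(750,600)))"
```

```text
pos [0.4536 0.0534 0.2015] jaw 2.625 tilt [ 0.0063 -0.0008 -1.    ] q7 2.376695270474219 w 0.7504980326281735 t 1.8333 F [ 1.0854  0.1324 -0.1076]
world d cm [ -0.6142   1.7053 -12.9453] dist 13.071555350301288 tool d cm [12.9399  1.4519  1.1479] turn x 0.02365040129496121
[[2.16, 0.24, 0.19], [2.16, 0.23, 0.2], [2.16, 0.23, 0.19], [2.16, 0.23, 0.19], [2.16, 0.23, 0.19], [2.16, 0.23, 0.19]] [[0.004, 0.002, 0.006], [0.004, 0.0, 0.0], [0.004, 0.0, 0.0], [0.004, 0.0, 0.0], [0.004, 0.0, 0.0], [0.004, 0.0, 0.0]]
```

View pics/s1.png

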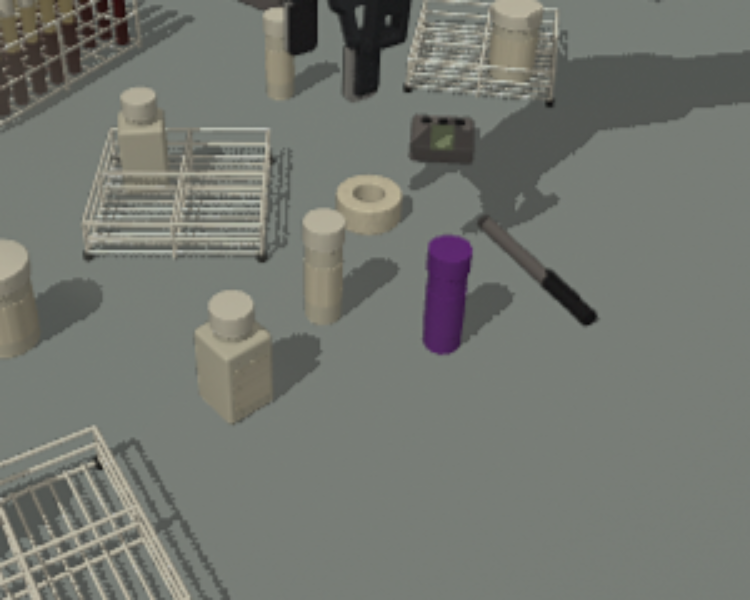

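The gripper is above the tube; the tape ring, purple look-alike and bottle all stand clear. I'll centre it first, then descend.

{"fn": "apply_moves", "kwargs": {"travel": [[0.5,1.0,0.8],[0.5,0.45,0.35],[2.0,0,0],[2.0,0,0],[2.0,0,0],[2.0,0,0],[0,0,0],[0,0,0]], "turn": [[0.02,0,0.006],[0,0,0],[0,0,0],[0,0,0],[0,0,0],[0,0,0],[0,0,0],[0,0,0]], "grip": [0.25,0.25,0.25,0.25,0.25,0.25,0.25,0.25]}}

```text
t: 2.55
eef_pos: [0.4476, 0.0838, 0.1105]
tool_rot: [0.618, -0.348, 0.611, 0.351]
contact_force: [-0.5, 0.7, 1.3]
gripper_width: 0.753
```

```bash
python3 -c "
from h import *
go([.4475,.0705,.072],-.54,step=1.8)"
```

```text
pos [0.4476 0.0838 0.1105] jaw 2.606 tilt [ 0.0076  0.0091 -0.9999] q7 2.3018477634784458 w 0.7531055728833712 t 2.55 F [-0.4651  0.6513  1.2799]
world d cm [-0.0137 -1.3311 -3.8479] dist 4.071628272432995 tool d cm [ 3.8354 -0.6605 -1.1965] turn x 0.00408397414516104
[[1.28, -0.22, -0.4], [1.28, -0.22, -0.38], [1.28, -0.22, -0.38]] [[0.001, 0.012, 0.002], [0.001, 0.0, 0.0], [0.001, 0.0, 0.0]]
```

{"fn": "apply_moves", "kwargs": {"travel": [[0,-0.65,-1.2],[0,0,0],[0,0,0]], "turn": [[0,0.012,0],[0,0,0],[0,0,0]], "grip": [0.25,0.25,0.25]}}

```text
t: 2.8
eef_pos: [0.4479, 0.0708, 0.1125]
tool_rot: [0.615, -0.352, 0.613, 0.35]
contact_force: [0.6, 0.1, 0.2]
gripper_width: 0.752
```

```bash
python3 -c "
from h import *
go([.4475,.0705,.072],-.54,step=1.8)"
```

```text
pos [0.4479 0.0708 0.1125] jaw 2.609 tilt [ 0.0032 -0.0013 -1.    ] q7 2.3194099531036985 w 0.7521068139745428 t 2.8 F [0.57   0.0895 0.2454]
world d cm [-0.0364 -0.0302 -4.0495] dist 4.049787459173776 tool d cm [ 4.0494  0.0297 -0.0465] turn x 0.006939935763464966
[[1.35, 0.01, -0.02], [1.35, 0.01, -0.01], [1.35, 0.01, -0.01]] [[0.002, 0.0, 0.003], [0.002, 0.0, 0.0], [0.002, 0.0, 0.0]]
```

A single move followed by holds lands accurately. Next: descend, then close.

{"fn": "apply_moves", "kwargs": {"travel": [[1.5,0,0],[1.5,0,0],[0.8,0,0],[0,0,0],[0,0,0]], "turn": [[0,0,0],[0,0,0],[0,0,0],[0,0,0],[0,0,0]], "grip": [0.25,0.25,0.25,0.25,0.25]}}

```text
t: 3.22
eef_pos: [0.4522, 0.0707, 0.0781]
tool_rot: [0.619, -0.352, 0.61, 0.348]
contact_force: [-0.1, -0.3, -0.2]
gripper_width: 0.753
```

{"fn": "apply_moves", "kwargs": {"travel": [[0,0,0],[0,0,0],[0,0,0],[0,0,0],[0,0,0],[0,0,0],[0,0,0],[0,0,0]], "turn": [[0,0,0],[0,0,0],[0,0,0],[0,0,0],[0,0,0],[0,0,0],[0,0,0],[0,0,0]], "grip": [0.5,0.6,0.8,1,1,1,1,1], "newtons": 30}}

```text
t: 3.88
eef_pos: [0.4538, 0.071, 0.081]
tool_rot: [0.62, -0.352, 0.609, 0.347]
contact_force: [-0.1, -0.2, -0.1]
gripper_width: 0.34
```

```bash
python3 -c "
from h import *
go([.4906,.3107,.20],-.54,step=2.8)
im=eyes.read_camera('side');cv2.imwrite('pics/s2.png',cv2.resize(im[150:390,200:500,::-1],(750,600)))"
```

```text
pos [0.4538 0.071  0.081 ] jaw 2.605 tilt [ 0.0174  0.0025 -0.9998] q7 2.320028151056489 w 0.33973756572390956 t 3.8833 F [-0.1081 -0.2345 -0.1378]
world d cm [ 3.6773 23.9663 11.8994] dist 27.00934160301719 tool d cm [-11.7741   8.9216  22.6115] turn x 0.0036743050095617846
[[-1.18, 0.89, 2.26], [-1.19, 0.91, 2.25], [-1.19, 0.91, 2.25], [-1.19, 0.91, 2.25], [-1.19, 0.91, 2.25], [-1.19, 0.91, 2.25], [-1.19, 0.91, 2.25], [-1.19, 0.91, 2.25]] [[0.0, 0.011, 0.014], [0.0, 0.0, 0.0], [0.0, 0.0, 0.0], [0.0, 0.0, 0.0], [0.0, 0.0, 0.0], [0.0, 0.0, 0.0], [0.0, 0.0, 0.0], [0.0, 0.0, 0.0]]
[[-1.19, 0.92, 2.25], [-1.19, 0.92, 2.25]] [[0.0, 0.0, 0.0], [0.0, 0.0, 0.0]]
```

View pics/s2.png

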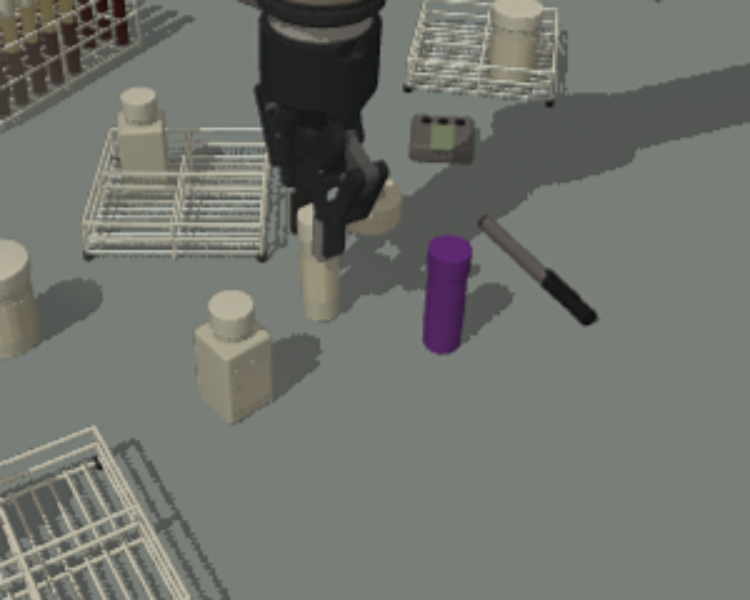

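The cap is gripped: width 0.34 is about 29 mm and the tube is still upright. Lifting straight up first.

{"fn": "apply_moves", "kwargs": {"travel": [[-1.2,0,0],[-2.5,0,0],[-3,0,0],[-3,0,0],[-2.5,0.5,0.7],[-0.5,1,2],[0,1,2.5],[0,1,2.5]], "turn": [[0,0,0],[0,0.005,0.007],[0,0.005,0.006],[0,0,0],[0,0,0],[0,0,0],[0,0,0],[0,0,0]], "grip": [1,1,1,1,1,1,1,1]}}

```text
t: 4.6
eef_pos: [0.4608, 0.1506, 0.2133]
tool_rot: [0.615, -0.346, 0.618, 0.346]
contact_force: [-0.3, -0.0, -0.1]
gripper_width: 0.344
```

```bash
python3 -c "
from h import *
go([.4906,.3107,.20],-.54,step=2.8)"
```

```text
pos [0.4608 0.1506 0.2133] jaw 2.594 tilt [-0.0043 -0.0025 -1.    ] q7 2.1431900468871268 w 0.34352094006724826 t 4.6 F [-0.3363 -0.0125 -0.0925]
world d cm [ 2.979  16.0142 -1.3291] dist 16.343027929029013 tool d cm [ 1.2767  5.796  15.2273] turn x -0.00792356767642799
[[0.21, 0.97, 2.54], [0.22, 0.96, 2.54], [0.22, 0.96, 2.54], [0.22, 0.96, 2.54], [0.22, 0.95, 2.54], [0.22, 0.95, 2.54]] [[-0.001, -0.004, -0.002], [-0.001, 0.0, 0.0], [-0.001, 0.0, 0.0], [-0.001, 0.0, 0.0], [-0.001, 0.0, 0.0], [-0.001, 0.0, 0.0]]
```

{"fn": "apply_moves", "kwargs": {"travel": [[0.2,0.97,2.6],[0.2,0.97,2.6],[0.2,0.97,2.5],[0.2,0.97,2.5],[0.2,0.7,1.8],[0,0.3,1.0],[0,0,0],[0,0,0]], "turn": [[0,-0.004,-0.002],[0,0,0],[0,0,0],[0,0,0],[0,0,0],[0,0,0],[0,0,0],[0,0,0]], "grip": [1,1,1,1,1,1,1,1]}}

```text
t: 5.27
eef_pos: [0.4866, 0.2989, 0.2031]
tool_rot: [0.616, -0.347, 0.615, 0.349]
contact_force: [0.7, 0.2, -0.2]
gripper_width: 0.336
```

```bash
python3 -c "
from h import *
go([.4906,.3107,.12],-.54,step=2)"
```

```text
pos [0.4866 0.2989 0.2031] jaw 2.599 tilt [ 0.0004  0.0026 -1.    ] q7 1.91347237925675 w 0.3362729719524047 t 5.2667 F [ 0.6612  0.169  -0.2462]
world d cm [ 0.4045  1.1781 -8.311 ] dist 8.403809465068262 tool d cm [8.3142 0.2529 1.1976] turn x -0.002163919641890999
[[1.66, 0.05, 0.24], [1.66, 0.05, 0.24], [1.66, 0.05, 0.24], [1.66, 0.05, 0.24], [1.66, 0.05, 0.24]] [[-0.0, 0.002, -0.001], [-0.0, 0.0, 0.0], [-0.0, 0.0, 0.0], [-0.0, 0.0, 0.0], [-0.0, 0.0, 0.0]]
```

{"fn": "apply_moves", "kwargs": {"travel": [[0.3,0.25,1.2],[0,0,0],[2.0,0,0],[2.0,0,0],[2.0,0,0],[1.0,0,0],[0,0,0],[0,0,0]], "turn": [[0,0.002,0],[0,0,0],[0,0,0],[0,0,0],[0,0,0],[0,0,0],[0,0,0],[0,0,0]], "grip": [1,1,1,1,1,1,1,1]}}

```text
t: 5.93
eef_pos: [0.4941, 0.3036, 0.1295]
tool_rot: [0.618, -0.346, 0.617, 0.344]
contact_force: [0.0, 0.7, 0.4]
gripper_width: 0.337
```

```bash
python3 -c "
from h import *
go([.4906,.3107,.091],-.54,step=2)"
```

```text
pos [0.4941 0.3036 0.1295] jaw 2.589 tilt [ 0.0025 -0.0016 -1.    ] q7 1.889975631267907 w 0.33705075255321904 t 5.9333 F [0.0413 0.6504 0.4054]
world d cm [-0.3457  0.7112 -3.8477] dist 3.928141076647149 tool d cm [3.8457 0.6787 0.4241] turn x -0.012503360779162698
[[1.92, 0.34, 0.21], [1.92, 0.33, 0.21]] [[-0.006, -0.0, 0.003], [-0.006, 0.0, 0.0]]
```

{"fn": "apply_moves", "kwargs": {"travel": [[1.0,0.65,0.4],[1.2,0,0],[0.8,0,0],[0.3,0,0],[0,0,0],[0,0,0]], "turn": [[0,0,0.003],[0,0,0],[0,0,0],[0,0,0],[0,0,0],[0,0,0]], "grip": [1,1,1,1,1,1]}}

```text
t: 6.43
eef_pos: [0.4919, 0.3118, 0.096]
tool_rot: [0.619, -0.344, 0.616, 0.345]
contact_force: [0.3, 0.8, -0.4]
gripper_width: 0.342
```

```bash
python3 -c "
from h import *
go([.4906,.3107,.089],-.54,step=2)"
```

```text
pos [0.4919 0.3118 0.096 ] jaw 2.588 tilt [ 0.0031  0.0027 -1.    ] q7 1.8734933271280623 w 0.34168758668523774 t 6.4333 F [ 0.2579  0.8427 -0.3819]
world d cm [-0.1296 -0.1148 -0.6998] dist 0.720882370965512 tool d cm [ 0.6991  0.0508 -0.1685] turn x -0.01317947722415136
[[0.7, 0.05, -0.17]] [[-0.013, 0.004, 0.001]]
```

{"fn": "apply_moves", "kwargs": {"travel": [[0.5,0,0],[0,0,0],[0.25,0,0],[0,0,0]], "turn": [[0,0.004,0],[0,0,0],[0,0,0],[0,0,0]], "grip": [1,1,1,1]}}

```text
t: 6.77
eef_pos: [0.4925, 0.3122, 0.0886]
tool_rot: [0.618, -0.345, 0.617, 0.344]
contact_force: [-0.2, 1.5, 0.0]
gripper_width: 0.336
```

{"fn": "apply_moves", "kwargs": {"travel": [[0.2,0,0],[0.2,0,0]], "turn": [[0,0,0],[0,0,0]], "grip": [1,1]}}

```text
t: 6.93
eef_pos: [0.4943, 0.3144, 0.0875]
tool_rot: [0.62, -0.344, 0.615, 0.345]
contact_force: [-3.4, 0.5, 20.3]
gripper_width: 0.339
```

Contact, at 20 N upward. I'll ease off and release with a partial opening.

{"fn": "apply_moves", "kwargs": {"travel": [[-0.1,0,0],[0,0,0],[0,0,0],[0,0,0],[0,0,0],[0,0,0]], "turn": [[0,0,0],[0,0,0],[0,0,0],[0,0,0],[0,0,0],[0,0,0]], "grip": [1,0.6,0.5,0.45,0.4,0.4]}}

```text
t: 7.43
eef_pos: [0.4952, 0.3151, 0.0897]
tool_rot: [0.621, -0.344, 0.614, 0.345]
contact_force: [0.7, 0.5, 0.1]
gripper_width: 0.598
```

{"fn": "apply_moves", "kwargs": {"travel": [[-1,0,0],[-2,0,0],[-3,0,0],[-3,0,0],[-3,0,0],[-1,0,0],[0,0,0]], "turn": [[0,0,0],[0,0,0],[0,0,0],[0,0,0],[0,0,0],[0,0,0],[0,0,0]], "grip": [0.4,0.4,0.4,0.4,0.4,0.2,0.1]}}

```text
t: 8.02
eef_pos: [0.4925, 0.3127, 0.2261]
tool_rot: [0.619, -0.344, 0.616, 0.344]
contact_force: [0.9, 0.2, -1.6]
gripper_width: 0.861
```

```bash
python3 -c "
from h import *
go([.458,.1745,.20],-.336,step=2.8)
im=eyes.read_camera('top');cv2.imwrite('pics/t3.png',im[:,:,::-1])
for d in eyes.masks_of('tube_a_c','top')[:4]: print(d['score'],d['rect'])
"
```

```text
pos [0.4925 0.3127 0.2261] jaw 2.588 tilt [ 0.0034  0.0019 -1.    ] q7 1.8891590032087835 w 0.8607623723900681 t 8.0167 F [ 0.8912  0.2144 -1.5612]
world d cm [ -3.4479 -13.8217  -2.6063] dist 14.481699764956124 tool d cm [  2.5686  -4.3296 -13.5785] turn x -0.21764944185413748
[[0.43, -0.72, -2.26], [0.43, -0.64, -2.29], [0.43, -0.56, -2.31], [0.43, -0.47, -2.33], [0.43, -0.39, -2.34], [0.43, -0.3, -2.35]] [[-0.036, 0.003, 0.002], [-0.036, 0.0, 0.0], [-0.036, 0.0, 0.0], [-0.036, 0.0, 0.0], [-0.036, 0.0, 0.0], [-0.036, 0.0, 0.0]]
0.72 [141.7, 248.6, 170.0, 264.7]
0.71 [286.6, 321.9, 302.6, 341.4]
0.59 [218.8, 259.9, 249.8, 288.3]
```

View pics/t3.png

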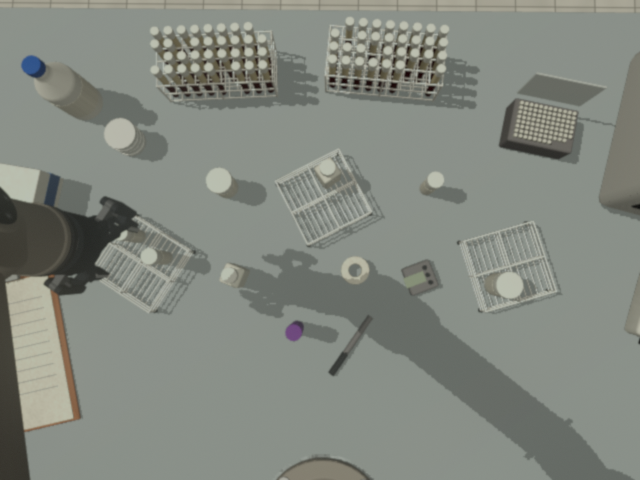

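Tube A stands at (149,257), upright in its cell. Bottle next.

{"fn": "apply_moves", "kwargs": {"travel": [[0.43,-0.72,-2.4],[0.43,-0.64,-2.4],[0.43,-0.56,-2.4],[0.43,-0.47,-2.4],[0.4,-0.3,-2.0],[0.2,-0.2,-1.0],[0,0,0],[0,0,0]], "turn": [[-0.036,0.003,0.002],[-0.036,0,0],[-0.036,0,0],[-0.036,0,0],[-0.036,0,0],[-0.036,0,0],[0,0,0],[0,0,0]], "grip": [0.1,0.1,0.1,0.1,0.1,0.1,0.1,0.1]}}

```text
t: 8.78
eef_pos: [0.45, 0.1788, 0.1861]
tool_rot: [0.565, -0.411, 0.584, 0.414]
contact_force: [-0.3, 0.5, 0.1]
gripper_width: 0.896
```

```bash
python3 -c "
from h import *
go([.458,.1745,.12],-.336,step=2.)"
```

```text
pos [0.45   0.1788 0.1861] jaw 2.816 tilt [-0.0235 -0.0119 -0.9997] q7 2.284294117486342 w 0.8960649600084124 t 8.7833 F [-0.2981  0.5033  0.1131]
world d cm [ 0.7964 -0.4269 -6.6132] dist 6.674610618767869 tool d cm [ 6.5972 -1.0131 -0.0257] turn x 0.010606768907267305
[[1.65, -0.25, -0.01], [1.65, -0.22, -0.04], [1.65, -0.22, -0.04], [1.65, -0.22, -0.04]] [[0.003, -0.019, -0.018], [0.003, 0.0, 0.0], [0.003, 0.0, 0.0], [0.003, 0.0, 0.0]]
```

{"fn": "apply_moves", "kwargs": {"travel": [[0.3,-1.0,-0.1],[0,0,0],[1.5,0,0],[1.8,0,0],[1.2,0,0],[0.3,0,0],[0,0,0]], "turn": [[0.005,-0.019,-0.018],[0,0,0],[0,0,0],[0,0,0],[0,0,0],[0,0,0],[0,0,0]], "grip": [0.1,0.1,0.1,0.1,0.1,0.1,0.1]}}

```text
t: 9.37
eef_pos: [0.4582, 0.1819, 0.1311]
tool_rot: [0.574, -0.41, 0.576, 0.413]
contact_force: [-0.0, 0.3, -0.0]
gripper_width: 0.901
```

```bash
python3 -c "
from h import *
go([.458,.1745,.054],-.336,step=2.)"
```

```text
pos [0.4582 0.1819 0.1311] jaw 2.813 tilt [-0.005   0.0012 -1.    ] q7 2.2762681758582066 w 0.9005778959893532 t 9.3667 F [-0.0481  0.3478 -0.0076]
world d cm [-0.0174 -0.7356 -7.7068] dist 7.741893757022199 tool d cm [ 7.706  -0.261  -0.6978] turn x 0.006912792089957875
[[1.93, -0.07, -0.17], [1.93, -0.06, -0.18], [1.93, -0.06, -0.18], [1.93, -0.06, -0.18]] [[0.002, -0.001, -0.005], [0.002, 0.0, 0.0], [0.002, 0.0, 0.0], [0.002, 0.0, 0.0]]
```

{"fn": "apply_moves", "kwargs": {"travel": [[0,-0.25,-0.7],[0,0,0],[2,0,0],[2,0,0],[2,0,0],[1.2,0,0],[0,0,0],[0,0,0]], "turn": [[0.004,0,-0.005],[0,0,0],[0,0,0],[0,0,0],[0,0,0],[0,0,0],[0,0,0],[0,0,0]], "grip": [0.1,0.1,0.1,0.1,0.1,0.1,0.1,0.1]}}

```text
t: 10.03
eef_pos: [0.463, 0.1771, 0.0626]
tool_rot: [0.58, -0.411, 0.572, 0.409]
contact_force: [-0.3, 0.6, -0.0]
gripper_width: 0.898
```

```bash
python3 -c "
from h import *
go([.458,.1745,.054],-.336,step=2.)"
```

```text
pos [0.463  0.1771 0.0626] jaw 2.807 tilt [ 0.01    0.0044 -0.9999] q7 2.262278538312755 w 0.8982378418287824 t 10.0333 F [-0.2906  0.6273 -0.0288]
world d cm [-0.5025 -0.2639 -0.8641] dist 1.0338622613630362 tool d cm [ 0.8579  0.3949 -0.4206] turn x 0.0016234648902817561
[[0.86, 0.39, -0.42]] [[0.002, 0.007, 0.008]]
```

{"fn": "apply_moves", "kwargs": {"travel": [[0.9,0.4,-0.4],[0,0,0],[0,0,0],[0,0,0],[0,0,0],[0,0,0],[0,0,0],[0,0,0]], "turn": [[0,0.007,0.008],[0,0,0],[0,0,0],[0,0,0],[0,0,0],[0,0,0],[0,0,0],[0,0,0]], "grip": [0.2,0.3,0.4,0.5,0.6,1,1,1], "newtons": 40}}

```text
t: 10.7
eef_pos: [0.4602, 0.1755, 0.0573]
tool_rot: [0.579, -0.41, 0.574, 0.409]
contact_force: [-0.2, -0.7, -0.8]
gripper_width: 0.441
```

```bash
python3 -c "
from h import *
go([.5646,.0255,.2],.4916+1.5708,step=2.8)"
```

```text
pos [0.4602 0.1755 0.0573] jaw 2.806 tilt [ 0.0058  0.0032 -1.    ] q7 2.2619277127213953 w 0.44108454337622827 t 10.7 F [-0.1904 -0.7413 -0.8068]
world d cm [ 10.4353 -15.003   14.2678] dist 23.185233099197742 tool d cm [-14.2552 -14.8536 -10.6637] turn x 0.7438962297307099
[[-1.58, -1.65, -1.18], [-1.59, -1.74, -1.05], [-1.59, -1.82, -0.91], [-1.59, -1.89, -0.75], [-1.59, -1.94, -0.59], [-1.59, -1.98, -0.43], [-1.59, -2.01, -0.27], [-1.59, -2.03, -0.1]] [[0.083, 0.005, 0.004], [0.083, 0.0, 0.0], [0.083, 0.0, 0.0], [0.083, 0.0, 0.0], [0.083, 0.0, 0.0], [0.083, 0.0, 0.0], [0.083, 0.0, 0.0], [0.083, 0.0, 0.0]]
[[-1.59, -2.03, 0.07]] [[0.083, 0.0, 0.0]]
```

Width 37.5 mm, so the body is gripped. Lift.

{"fn": "apply_moves", "kwargs": {"travel": [[-1.5,0,0],[-2.5,0,0],[-3,0,0],[-3,0,0],[-2.5,0,0],[-1,0,0],[0,0,0]], "turn": [[0,0.003,0.003],[0,0,0],[0,0,0],[0,0,0],[0,0,0],[0,0,0],[0,0,0]], "grip": [1,1,1,1,1,1,1]}}

```text
t: 11.28
eef_pos: [0.4581, 0.1746, 0.1968]
tool_rot: [0.575, -0.409, 0.578, 0.41]
contact_force: [-0.2, 0.6, -1.6]
gripper_width: 0.435
```

```bash
python3 -c "
from h import *
go([.5646,.0255,.2],.4916+1.5708,step=2.6)"
```

```text
pos [0.4581 0.1746 0.1968] jaw 2.807 tilt [-0.0034 -0.0011 -1.    ] q7 2.2927558466670224 w 0.43523360699772856 t 11.2833 F [-0.2049  0.5587 -1.6027]
world d cm [ 10.6489 -14.9121   0.3193] dist 18.326792338897903 tool d cm [ -0.3395 -14.9557 -10.587 ] turn x 0.7444679703813386
[[-0.04, -1.87, -1.32], [-0.04, -1.98, -1.14], [-0.04, -2.08, -0.95], [-0.04, -2.16, -0.76], [-0.04, -2.22, -0.55], [-0.04, -2.26, -0.34], [-0.04, -2.29, -0.13], [-0.04, -2.29, 0.08]] [[0.093, -0.002, -0.003], [0.093, 0.0, 0.0], [0.093, 0.0, 0.0], [0.093, 0.0, 0.0], [0.093, 0.0, 0.0], [0.093, 0.0, 0.0], [0.093, 0.0, 0.0], [0.093, 0.0, 0.0]]
```

{"fn": "apply_moves", "kwargs": {"travel": [[0,-1.9,-1.3],[0,-2.0,-1.15],[0,-2.1,-0.95],[0,-2.16,-0.76],[0,-2.22,-0.55],[0,-2.2,-0.34],[0,-1.6,0],[0,-0.8,0]], "turn": [[0.093,-0.002,-0.003],[0.093,0,0],[0.093,0,0],[0.093,0,0],[0.093,0,0],[0.093,0,0],[0.07,0,0],[0.04,0,0]], "grip": [1,1,1,1,1,1,1,1]}}

```text
t: 11.95
eef_pos: [0.5516, 0.0404, 0.1906]
tool_rot: [0.679, -0.19, 0.683, 0.19]
contact_force: [0.8, -0.7, -0.3]
gripper_width: 0.435
```

```bash
python3 -c "
from h import *
go([.5646,.0255,.12],.4916+1.5708,step=2.6)"
```

```text
pos [0.5516 0.0404 0.1906] jaw 2.116 tilt [-0.0055 -0.0013 -1.    ] q7 1.9822188084102514 w 0.43511935647691524 t 11.95 F [ 0.7669 -0.7308 -0.346 ]
world d cm [ 1.3034 -1.4905 -7.0579] dist 7.330359858027507 tool d cm [ 7.0525 -1.9625  0.3799] turn x 0.053393564919336
[[2.35, -0.65, 0.13], [2.35, -0.65, 0.13], [2.35, -0.65, 0.14]] [[0.018, -0.005, -0.002], [0.018, 0.0, 0.0], [0.018, 0.0, 0.0]]
```

{"fn": "apply_moves", "kwargs": {"travel": [[0,-1.4,0.3],[0,-0.5,0.1],[0,0,0],[2,0,0],[2,0,0],[1.5,0,0],[0,0,0],[0,0,0]], "turn": [[0.04,-0.005,-0.002],[0.01,0,0],[0,0,0],[0,0,0],[0,0,0],[0,0,0],[0,0,0],[0,0,0]], "grip": [1,1,1,1,1,1,1,1]}}

```text
t: 12.62
eef_pos: [0.5641, 0.0279, 0.1314]
tool_rot: [0.684, -0.174, 0.686, 0.175]
contact_force: [0.2, 0.9, -1.3]
gripper_width: 0.435
```

```bash
python3 -c "
from h import *
go([.5646,.0255,.066],.4916+1.5708,step=2.)
im=eyes.read_camera('side');cv2.imwrite('pics/s4.png',cv2.resize(im[150:350,180:430,::-1],(750,600)))"
```

```text
pos [0.5641 0.0279 0.1314] jaw 2.07 tilt [-0.0027  0.0008 -1.    ] q7 1.9845726333036413 w 0.4347771146309484 t 12.6167 F [ 0.1818  0.9469 -1.2544]
world d cm [ 0.0531 -0.2414 -6.5402] dist 6.544902603606927 tool d cm [ 6.5399 -0.2507 -0.0559] turn x 0.007604826638955675
[[1.63, -0.06, -0.01], [1.64, -0.06, -0.02], [1.64, -0.06, -0.02], [1.64, -0.06, -0.02]] [[0.002, -0.002, -0.002], [0.002, 0.0, 0.0], [0.002, 0.0, 0.0], [0.002, 0.0, 0.0]]
```

View pics/s4.png

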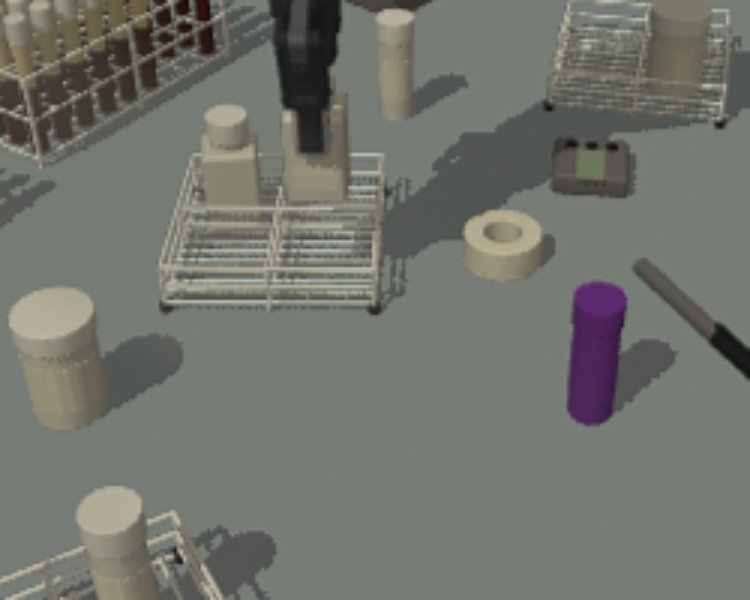

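The bottle hangs upright over its cell, clear of the kept one. Lowering.

{"fn": "apply_moves", "kwargs": {"travel": [[1.5,-0.25,0],[1.7,0,0],[1.5,0,0],[0.7,0,0],[0,0,0],[0,0,0]], "turn": [[0.007,-0.002,-0.002],[0,0,0],[0,0,0],[0,0,0],[0,0,0],[0,0,0]], "grip": [1,1,1,1,1,1]}}

```text
t: 13.17
eef_pos: [0.5693, 0.0291, 0.0825]
tool_rot: [0.689, -0.174, 0.682, 0.174]
contact_force: [-0.1, -0.4, -1.3]
gripper_width: 0.439
```

```bash
python3 -c "
from h import *
go([.5646,.0255,.0653],.4916+1.5708,step=2.)"
```

```text
pos [0.5693 0.0291 0.0825] jaw 2.068 tilt [ 0.0101  0.0035 -0.9999] q7 1.9948478256033344 w 0.4392495813382807 t 13.1667 F [-0.1361 -0.4107 -1.2709]
world d cm [-0.4654 -0.3599 -1.723 ] dist 1.8206895131934482 tool d cm [ 1.717  -0.0914 -0.5988] turn x 0.0055710607210595064
[[1.72, -0.09, -0.6]] [[0.006, 0.011, 0.002]]
```

{"fn": "apply_moves", "kwargs": {"travel": [[0.6,-0.1,-0.6],[0.6,0,0],[0,0,0],[0.2,0,0],[0,0,0]], "turn": [[0.005,0.01,0.002],[0,0,0],[0,0,0],[0,0,0],[0,0,0]], "grip": [1,1,1,1,1]}}

```text
t: 13.58
eef_pos: [0.566, 0.0253, 0.0705]
tool_rot: [0.687, -0.172, 0.684, 0.172]
contact_force: [0.1, -0.3, -0.5]
gripper_width: 0.436
```

```bash
python3 -c "
from h import *
go([.5646,.0255,.0653],.4916+1.5708,step=2.)"
```

```text
pos [0.566  0.0253 0.0705] jaw 2.063 tilt [ 0.0043  0.0011 -1.    ] q7 1.9969071284307593 w 0.4356170269771053 t 13.5833 F [ 0.075  -0.3045 -0.4526]
world d cm [-0.1425  0.0162 -0.524 ] dist 0.5432205673044941 tool d cm [ 0.5234  0.0821 -0.1202] turn x 0.0002946854694001466
[[0.52, 0.08, -0.12]] [[0.0, 0.004, 0.001]]
```

{"fn": "apply_moves", "kwargs": {"travel": [[0.4,0,-0.1],[0.1,0,0],[0.15,0,0],[0.15,0,0]], "turn": [[0,0.004,0],[0,0,0],[0,0,0],[0,0,0]], "grip": [1,1,1,1]}}

```text
t: 13.92
eef_pos: [0.5658, 0.0249, 0.0642]
tool_rot: [0.686, -0.172, 0.685, 0.172]
contact_force: [-11.4, -1.0, 34.4]
gripper_width: 0.436
```

{"fn": "apply_moves", "kwargs": {"travel": [[-0.1,0,0],[0,0,0],[0,0,0],[0,0,0],[0,0,0],[0,0,0]], "turn": [[0,0,0],[0,0,0],[0,0,0],[0,0,0],[0,0,0],[0,0,0]], "grip": [1,0.52,0.45,0.4,0.35,0.3]}}

```text
t: 14.42
eef_pos: [0.5666, 0.025, 0.066]
tool_rot: [0.687, -0.172, 0.685, 0.172]
contact_force: [0.1, -0.4, 0.8]
gripper_width: 0.7
```

{"fn": "apply_moves", "kwargs": {"travel": [[-1,0,0],[-2,0,0],[-3,0,0],[-3,0,0],[-3,0,0],[-2,0,0],[0,0,0]], "turn": [[0,0,0],[0,0,0],[0,0,0],[0,0,0],[0,0,0],[0,0,0],[0,0,0]], "grip": [0.3,0.3,0.3,0.3,0.3,0.25,0.25]}}

```text
t: 15.0
eef_pos: [0.5644, 0.0246, 0.2132]
tool_rot: [0.685, -0.172, 0.687, 0.172]
contact_force: [0.6, 0.2, 0.4]
gripper_width: 0.749
```

```bash
python3 -c "
from h import *
go([.6365,-.191,.2],1.03,step=2.8)
im=eyes.read_camera('side');cv2.imwrite('pics/s5.png',cv2.resize(im[150:350,180:430,::-1],(750,600)))"
```

```text
pos [0.5644 0.0246 0.2132] jaw 2.062 tilt [-0.0027 -0.0011 -1.    ] q7 1.9652885601276926 w 0.7488004594865214 t 15.0 F [0.6132 0.1864 0.4204]
world d cm [  7.2069 -21.5582  -1.3217] dist 22.76928821305257 tool d cm [  1.3268 -22.4087  -3.8117] turn x 1.032069378509591
[[0.15, -2.49, -0.42], [0.15, -2.52, -0.14], [0.15, -2.52, 0.15], [0.15, -2.49, 0.44], [0.15, -2.42, 0.72], [0.15, -2.32, 0.99], [0.15, -2.19, 1.25], [0.15, -2.03, 1.5]] [[0.115, -0.003, -0.0], [0.115, 0.0, 0.0], [0.115, 0.0, 0.0], [0.115, 0.0, 0.0], [0.115, 0.0, 0.0], [0.115, 0.0, 0.0], [0.115, 0.0, 0.0], [0.115, 0.0, 0.0]]
[[0.15, -1.85, 1.72]] [[0.115, 0.0, 0.0]]
```

View pics/s5.png

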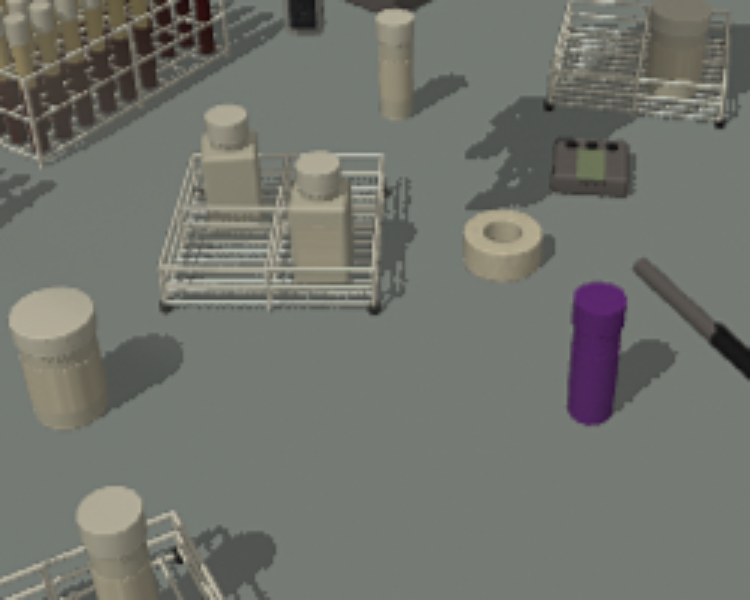

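The bottle stands in its cell. Tube B next.

{"fn": "apply_moves", "kwargs": {"travel": [[0.15,-2.6,-0.4],[0.15,-2.7,-0.1],[0.15,-2.7,0.2],[0.15,-2.7,0.5],[0.15,-2.6,0.8],[0.15,-2.5,1.0],[0.15,-2.0,1.2],[0.1,-1.2,0.9]], "turn": [[0.12,-0.003,0],[0.12,0,0],[0.12,0,0],[0.12,0,0],[0.12,0,0],[0.12,0,0],[0.12,0,0],[0.1,0,0]], "grip": [0.25,0.25,0.25,0.25,0.25,0.25,0.25,0.25]}}

```text
t: 15.72
eef_pos: [0.6212, -0.1669, 0.1926]
tool_rot: [0.683, 0.167, 0.691, -0.167]
contact_force: [0.4, -0.4, -0.5]
gripper_width: 0.748
```

```bash
python3 -c "
from h import *
go([.6365,-.191,.12],1.03,step=2.8)"
```

```text
pos [ 0.6212 -0.1669  0.1926] jaw 1.094 tilt [-0.0116  0.0039 -0.9999] q7 1.460416609835981 w 0.7484230239260772 t 15.7167 F [ 0.3518 -0.4452 -0.5267]
world d cm [ 1.5323 -2.4092 -7.2556] dist 7.797132693464098 tool d cm [ 7.2278 -1.4232  2.5551] turn x 0.06370751493559168
[[2.41, -0.47, 0.85], [2.42, -0.46, 0.83], [2.42, -0.44, 0.84]] [[0.021, -0.012, 0.002], [0.021, 0.0, 0.0], [0.021, 0.0, 0.0]]
```

{"fn": "apply_moves", "kwargs": {"travel": [[0.3,-1.0,1.6],[0,-0.4,0.8],[0,0,0],[2,0,0],[2,0,0],[1.5,0,0],[0,0,0],[0,0,0]], "turn": [[0.04,-0.012,0.002],[0.02,0,0],[0,0,0],[0,0,0],[0,0,0],[0,0,0],[0,0,0],[0,0,0]], "grip": [0.25,0.25,0.25,0.25,0.25,0.25,0.25,0.25]}}

```text
t: 16.38
eef_pos: [0.6351, -0.1917, 0.1275]
tool_rot: [0.68, 0.186, 0.684, -0.186]
contact_force: [0.2, -0.1, 0.7]
gripper_width: 0.751
```

```bash
python3 -c "
from h import *
go([.6365,-.191,.074],1.03,step=1.8)"
```

```text
pos [ 0.6351 -0.1917  0.1275] jaw 1.038 tilt [-0.0057  0.001  -1.    ] q7 1.473075969913129 w 0.7511470784067851 t 16.3833 F [ 0.231  -0.1256  0.6947]
world d cm [ 0.1406  0.0678 -5.3518] dist 5.354113870432049 tool d cm [5.351  0.1407 0.1154] turn x 0.0077684260678456685
[[1.78, 0.05, 0.04], [1.78, 0.04, 0.03], [1.78, 0.04, 0.03]] [[0.003, -0.005, 0.002], [0.003, 0.0, 0.0], [0.003, 0.0, 0.0]]
```

{"fn": "apply_moves", "kwargs": {"travel": [[1.5,0.1,0.1],[1.8,0,0],[1.3,0,0],[0,0,0],[0,0,0],[0.3,0,0],[0,0,0]], "turn": [[0.007,-0.005,0.002],[0,0,0],[0,0,0],[0,0,0],[0,0,0],[0,0,0],[0,0,0]], "grip": [0.25,0.25,0.25,0.25,0.25,0.25,0.25]}}

```text
t: 16.97
eef_pos: [0.6405, -0.1876, 0.083]
tool_rot: [0.685, 0.187, 0.68, -0.184]
contact_force: [-0.2, 0.9, -0.2]
gripper_width: 0.754
```

```bash
python3 -c "
from h import *
go([.6365,-.191,.074],1.03,step=1.8)"
```

```text
pos [ 0.6405 -0.1876  0.083 ] jaw 1.04 tilt [ 0.0073  0.002  -1.    ] q7 1.4915568675424065 w 0.7539628256166916 t 16.9667 F [-0.1815  0.8589 -0.1609]
world d cm [-0.3962 -0.3402 -0.8969] dist 1.0378745472192212 tool d cm [ 0.8933 -0.4988 -0.1744] turn x 0.01028490330393117
[[0.89, -0.5, -0.17]] [[0.01, 0.005, -0.005]]
```

{"fn": "apply_moves", "kwargs": {"travel": [[0.6,-0.5,-0.2],[0,0,0],[0,0,0],[0,0,0],[0,0,0],[0,0,0],[0,0,0],[0,0,0]], "turn": [[0.01,0.005,-0.005],[0,0,0],[0,0,0],[0,0,0],[0,0,0],[0,0,0],[0,0,0],[0,0,0]], "grip": [0.25,0.4,0.5,0.6,0.7,1,1,1], "newtons": 30}}

```text
t: 17.63
eef_pos: [0.6373, -0.1922, 0.0792]
tool_rot: [0.683, 0.189, 0.68, -0.189]
contact_force: [-0.1, 0.1, -0.4]
gripper_width: 0.335
```

```bash
python3 -c "
from h import *
go([.4323,.3456,.2],1.03,step=3.3)"
```

```text
pos [ 0.6373 -0.1922  0.0792] jaw 1.029 tilt [ 0.0039 -0.001  -1.    ] q7 1.4880253323100854 w 0.335297441444255 t 17.6333 F [-0.1466  0.1074 -0.3546]
world d cm [-20.4971  53.7797  12.0807] dist 58.807557548472836 tool d cm [-12.2113  35.5095 -45.258 ] turn x -0.001275732768767135
[[-0.68, 1.97, -2.51], [-0.67, 1.97, -2.52], [-0.67, 1.97, -2.52], [-0.67, 1.97, -2.52], [-0.67, 1.97, -2.52], [-0.67, 1.97, -2.52], [-0.67, 1.97, -2.52], [-0.67, 1.97, -2.52]] [[-0.0, 0.004, -0.001], [-0.0, 0.0, 0.0], [-0.0, 0.0, 0.0], [-0.0, 0.0, 0.0], [-0.0, 0.0, 0.0], [-0.0, 0.0, 0.0], [-0.0, 0.0, 0.0], [-0.0, 0.0, 0.0]]
[[-0.67, 1.97, -2.52], [-0.67, 1.97, -2.52], [-0.67, 1.97, -2.52], [-0.67, 1.97, -2.52], [-0.67, 1.97, -2.52], [-0.67, 1.97, -2.52], [-0.67, 1.97, -2.51], [-0.67, 1.97, -2.51]] [[-0.0, 0.0, 0.0], [-0.0, 0.0, 0.0], [-0.0, 0.0, 0.0], [-0.0, 0.0, 0.0], [-0.0, 0.0, 0.0], [-0.0, 0.0, 0.0], [-0.0, 0.0, 0.0], [-0.0, 0.0, 0.0]]
[[-0.67, 1.97, -2.51], [-0.67, 1.97, -2.51]] [[-0.0, 0.0, 0.0], [-0.0, 0.0, 0.0]]
```

{"fn": "apply_moves", "kwargs": {"travel": [[-1.5,0,0],[-2.5,0,0],[-3.2,0,0],[-3.2,0.3,-0.4],[-2.5,1,-1.3],[-1,1.6,-2],[0,2,-2.5],[0,2.2,-2.8]], "turn": [[0,0.003,0],[0,0,0],[0,0,0],[0,0,0],[0,0,0],[0,0,0],[0,0,0],[0,0,0]], "grip": [1,1,1,1,1,1,1,1]}}

```text
t: 18.3
eef_pos: [0.5957, -0.0915, 0.2237]
tool_rot: [0.68, 0.193, 0.68, -0.195]
contact_force: [0.4, 0.7, 0.1]
gripper_width: 0.339
```

```bash
python3 -c "
from h import *
go([.4323,.3456,.21],1.03,step=3.5)"
```

```text
pos [ 0.5957 -0.0915  0.2237] jaw 1.015 tilt [ 0.0001 -0.0039 -1.    ] q7 1.2426272355474652 w 0.33931637886237587 t 18.3 F [0.4381 0.7021 0.0893]
world d cm [-16.3442  43.7147  -1.3699] dist 46.690270921265785 tool d cm [  1.1979  28.5046 -36.9599] turn x -0.015296788881354662
[[0.09, 2.04, -2.64], [0.1, 2.04, -2.64], [0.1, 2.04, -2.64], [0.1, 2.04, -2.63], [0.1, 2.05, -2.63], [0.1, 2.05, -2.63], [0.1, 2.05, -2.63], [0.1, 2.06, -2.62]] [[-0.001, 0.002, 0.003], [-0.001, 0.0, 0.0], [-0.001, 0.0, 0.0], [-0.001, 0.0, 0.0], [-0.001, 0.0, 0.0], [-0.001, 0.0, 0.0], [-0.001, 0.0, 0.0], [-0.001, 0.0, 0.0]]
[[0.1, 2.06, -2.62], [0.1, 2.06, -2.62], [0.1, 2.06, -2.62], [0.1, 2.07, -2.62], [0.1, 2.07, -2.61], [0.1, 2.07, -2.61]] [[-0.001, 0.0, 0.0], [-0.001, 0.0, 0.0], [-0.001, 0.0, 0.0], [-0.001, 0.0, 0.0], [-0.001, 0.0, 0.0], [-0.001, 0.0, 0.0]]
```

{"fn": "apply_moves", "kwargs": {"travel": [[0,2.04,-2.64],[0,2.04,-2.64],[0.1,2.04,-2.64],[0.1,2.04,-2.63],[0.1,2.05,-2.63],[0.1,2.05,-2.63],[0.1,2.05,-2.63],[0.1,2.06,-2.62]], "turn": [[0,0.002,0.003],[0,0,0],[0,0,0],[0,0,0],[0,0,0],[0,0,0],[0,0,0],[0,0,0]], "grip": [1,1,1,1,1,1,1,1]}}

```text
t: 18.97
eef_pos: [0.4979, 0.169, 0.2201]
tool_rot: [0.681, 0.196, 0.678, -0.194]
contact_force: [0.9, 0.1, -1.0]
gripper_width: 0.335
```

```bash
python3 -c "
from h import *
go([.4323,.3456,.21],1.03,step=3.2)"
```

```text
pos [0.4979 0.169  0.2201] jaw 1.012 tilt [ 0.0056  0.0018 -1.    ] q7 0.6790292035952638 w 0.3351780995662275 t 18.9667 F [ 0.889   0.1157 -0.976 ]
world d cm [-6.563  17.6635 -1.0099] dist 18.87043449324827 tool d cm [  1.0056  11.4863 -14.9381] turn x -0.018422578816641888
[[0.17, 1.91, -2.49], [0.17, 1.92, -2.48], [0.17, 1.93, -2.48], [0.17, 1.94, -2.47], [0.17, 1.95, -2.47], [0.17, 1.95, -2.46]] [[-0.003, 0.004, -0.005], [-0.003, 0.0, 0.0], [-0.003, 0.0, 0.0], [-0.003, 0.0, 0.0], [-0.003, 0.0, 0.0], [-0.003, 0.0, 0.0]]
```

{"fn": "apply_moves", "kwargs": {"travel": [[0.1,1.91,-2.49],[0.1,1.92,-2.48],[0.1,1.93,-2.48],[0.1,1.94,-2.47],[0.1,1.6,-2.0],[0.1,0.9,-1.2],[0,0.3,-0.4],[0,0,0]], "turn": [[-0.01,0.004,-0.005],[-0.01,0,0],[0,0,0],[0,0,0],[0,0,0],[0,0,0],[0,0,0],[0,0,0]], "grip": [1,1,1,1,1,1,1,1]}}

```text
t: 19.63
eef_pos: [0.4271, 0.3449, 0.2148]
tool_rot: [0.682, 0.185, 0.684, -0.182]
contact_force: [0.3, -0.1, -1.0]
gripper_width: 0.338
```

```bash
python3 -c "
from h import *
go([.4323,.3456,.125],1.03,step=3.2)"
```

```text
pos [0.4271 0.3449 0.2148] jaw 1.046 tilt [-0.0009  0.0042 -1.    ] q7 0.3505432846100274 w 0.3381300230222081 t 19.6333 F [ 0.2982 -0.1201 -0.9784]
world d cm [ 0.5151  0.0654 -8.9762] dist 8.991228128227368 tool d cm [8.9759 0.2864 0.4392] turn x 0.01554678840066126
[[2.99, 0.1, 0.15], [2.99, 0.11, 0.14], [2.99, 0.11, 0.14]] [[0.005, -0.003, -0.003], [0.005, 0.0, 0.0], [0.005, 0.0, 0.0]]
```

{"fn": "apply_moves", "kwargs": {"travel": [[1.0,0.3,0.4],[2.2,0,0],[2.4,0,0],[2.0,0,0],[0.8,0,0],[0,0,0],[0,0,0]], "turn": [[0.015,-0.003,-0.003],[0,0,0],[0,0,0],[0,0,0],[0,0,0],[0,0,0],[0,0,0]], "grip": [1,1,1,1,1,1,1]}}

```text
t: 20.22
eef_pos: [0.4402, 0.3362, 0.1267]
tool_rot: [0.682, 0.194, 0.678, -0.195]
contact_force: [-0.3, -0.7, 0.1]
gripper_width: 0.338
```

```bash
python3 -c "
from h import *
go([.4323,.3456,.0872],1.03,step=3.2)"
```

```text
pos [0.4402 0.3362 0.1267] jaw 1.013 tilt [ 0.0053 -0.0032 -1.    ] q7 0.3778775682480863 w 0.3378593721692232 t 20.2167 F [-0.3    -0.7125  0.0652]
world d cm [-0.7869  0.9375 -3.9549] dist 4.139978535014918 tool d cm [ 3.9477  0.3786 -1.1883] turn x -0.016967713317982636
[[1.97, 0.19, -0.59], [1.98, 0.19, -0.58]] [[-0.008, 0.006, -0.0], [-0.008, 0.0, 0.0]]
```

{"fn": "apply_moves", "kwargs": {"travel": [[0,0.4,-1.2],[0,0,0],[1.2,0,0],[1.2,0,0],[0.7,0,0],[0,0,0],[0,0,0]], "turn": [[-0.015,0.006,0],[0,0,0],[0,0,0],[0,0,0],[0,0,0],[0,0,0],[0,0,0]], "grip": [1,1,1,1,1,1,1]}}

```text
t: 20.8
eef_pos: [0.4338, 0.348, 0.0961]
tool_rot: [0.682, 0.192, 0.68, -0.187]
contact_force: [0.6, -0.3, -0.5]
gripper_width: 0.34
```

```bash
python3 -c "
from h import *
go([.4323,.3456,.0872],1.03,step=3.2)"
```

```text
pos [0.4338 0.348  0.0961] jaw 1.028 tilt [ 0.0043  0.0049 -1.    ] q7 0.3886104233202992 w 0.34002760776849406 t 20.8 F [ 0.5781 -0.2731 -0.4682]
world d cm [-0.1484 -0.2394 -0.8915] dist 0.9349486589452959 tool d cm [ 0.8897 -0.2873 -0.0044] turn x -0.001953508191210318
[[0.89, -0.29, -0.0]] [[-0.002, 0.001, -0.006]]
```

{"fn": "apply_moves", "kwargs": {"travel": [[0.6,-0.2,0],[0,0,0],[0.2,0,0],[0.15,0,0],[0.15,0,0]], "turn": [[0,0,-0.006],[0,0,0],[0,0,0],[0,0,0],[0,0,0]], "grip": [1,1,1,1,1]}}

```text
t: 21.22
eef_pos: [0.4335, 0.3463, 0.0865]
tool_rot: [0.682, 0.19, 0.681, -0.19]
contact_force: [-5.0, -5.3, 26.3]
gripper_width: 0.341
```

{"fn": "apply_moves", "kwargs": {"travel": [[-0.1,0,0],[0,0,0],[0,0,0],[0,0,0],[0,0,0],[0,0,0]], "turn": [[0,0,0],[0,0,0],[0,0,0],[0,0,0],[0,0,0],[0,0,0]], "grip": [1,0.6,0.5,0.45,0.4,0.4]}}

```text
t: 21.72
eef_pos: [0.4342, 0.3467, 0.0886]
tool_rot: [0.682, 0.191, 0.68, -0.189]
contact_force: [-0.3, -0.5, -0.1]
gripper_width: 0.601
```

{"fn": "apply_moves", "kwargs": {"travel": [[-1,0,0],[-2,0,0],[-3,0,0],[-3,0,0],[-3,0,0],[-1,0,0],[0,0,0]], "turn": [[0,0,0],[0,0,0],[0,0,0],[0,0,0],[0,0,0],[0,0,0],[0,0,0]], "grip": [0.4,0.4,0.4,0.4,0.4,0.2,0.0]}}

```text
t: 22.3
eef_pos: [0.4329, 0.3451, 0.2258]
tool_rot: [0.681, 0.189, 0.681, -0.191]
contact_force: [-0.0, 0.6, 0.1]
gripper_width: 0.862
```

```bash
python3 -c "
from h import *
go([.631,.202,.2],.3,step=3.4)
im=eyes.read_camera('top');cv2.imwrite('pics/t6.png',cv2.resize(im[140:340,60:310,::-1],(750,600)))"
```

```text
pos [0.4329 0.3451 0.2258] jaw 1.026 tilt [-0.0006 -0.0023 -1.    ] q7 0.33390190992286334 w 0.8616253521345251 t 22.3 F [-0.0398  0.6361  0.1261]
world d cm [ 19.809  -14.3125  -2.5837] dist 24.574748047928257 tool d cm [ 2.6057 -1.9801 24.3559] turn x 0.7264661357390183
[[0.33, -0.25, 3.04], [0.32, 0.03, 3.05], [0.32, 0.31, 3.04], [0.32, 0.58, 3.0], [0.32, 0.85, 2.93], [0.32, 1.11, 2.85], [0.32, 1.37, 2.73], [0.32, 1.61, 2.6]] [[0.091, 0.001, 0.002], [0.091, 0.0, 0.0], [0.091, 0.0, 0.0], [0.091, 0.0, 0.0], [0.091, 0.0, 0.0], [0.091, 0.0, 0.0], [0.091, 0.0, 0.0], [0.091, 0.0, 0.0]]
```

View pics/t6.png

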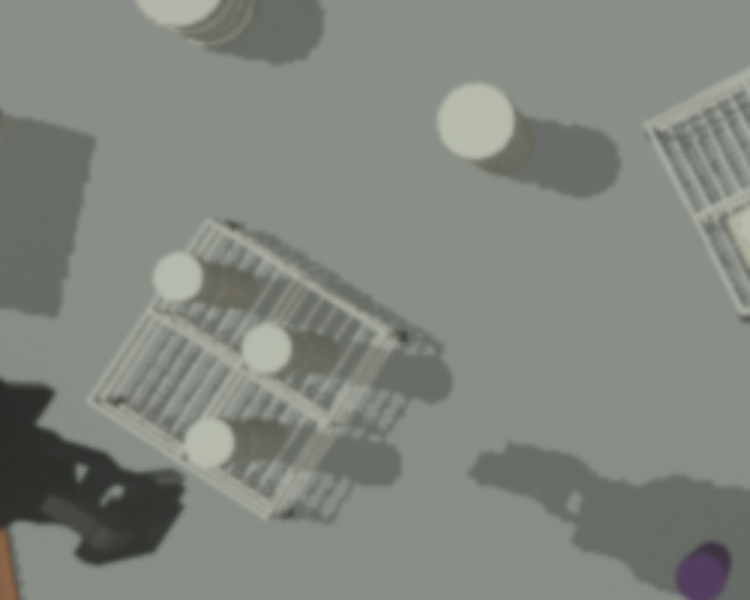

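All three tubes stand in separate cells, with caps in the crop at (178,276), (267,348) and (208,442). The pot is last.

{"fn": "apply_moves", "kwargs": {"travel": [[0.2,-0.25,3.1],[0.2,0.03,3.2],[0.3,0.31,3.2],[0.3,0.58,3.2],[0.3,0.85,3.0],[0.3,1.11,2.7],[0.3,1.0,2.0],[0.2,0.5,1.0]], "turn": [[0.095,0.001,0.002],[0.095,0,0],[0.095,0,0],[0.095,0,0],[0.095,0,0],[0.095,0,0],[0.08,0,0],[0.05,0,0]], "grip": [0,0,0,0,0,0,0,0]}}

```text
t: 23.02
eef_pos: [0.6092, 0.2086, 0.1944]
tool_rot: [0.568, 0.414, 0.573, -0.421]
contact_force: [0.2, -1.0, 0.5]
gripper_width: 1.002
```

```bash
python3 -c "
from h import *
go([.631,.202,.12],.3,step=3.4)"
```

```text
pos [0.6092 0.2086 0.1944] jaw 0.306 tilt [-0.0112 -0.0041 -0.9999] q7 0.10942906486676933 w 1.0019958475315625 t 23.0167 F [ 0.2207 -0.965   0.5342]
world d cm [ 2.1837 -0.6637 -7.4364] dist 7.7787495019360335 tool d cm [7.4142 1.9705 1.2869] turn x 0.006239675226439756
[[2.47, 0.66, 0.43], [2.48, 0.63, 0.43], [2.48, 0.63, 0.43]] [[0.002, 0.001, 0.012], [0.002, 0.0, 0.0], [0.002, 0.0, 0.0]]
```

{"fn": "apply_moves", "kwargs": {"travel": [[0.3,1.4,0.9],[0,0.5,0.3],[0,0,0],[2,0,0],[2,0,0],[1.5,0,0],[0,0,0],[0,0,0]], "turn": [[0,0.001,0.012],[0,0,0],[0,0,0],[0,0,0],[0,0,0],[0,0,0],[0,0,0],[0,0,0]], "grip": [0,0,0,0,0,0,0,0]}}

```text
t: 23.68
eef_pos: [0.6271, 0.1998, 0.127]
tool_rot: [0.567, 0.415, 0.572, -0.423]
contact_force: [-0.5, -0.2, 0.7]
gripper_width: 0.998
```

```bash
python3 -c "
from h import *
go([.631,.202,.062],.3,step=1.8)"
```

```text
pos [0.6271 0.1998 0.127 ] jaw 0.302 tilt [-0.0119 -0.0058 -0.9999] q7 0.159825317039463 w 0.9976412362720263 t 23.6833 F [-0.4695 -0.241   0.7221]
world d cm [ 0.3945  0.2202 -6.5002] dist 6.515925102913838 tool d cm [ 6.4937  0.527  -0.106 ] turn x 0.001740363507089615
[[1.62, 0.13, -0.03], [1.63, 0.11, -0.02], [1.63, 0.11, -0.02], [1.63, 0.11, -0.02]] [[0.0, 0.002, 0.013], [0.0, 0.0, 0.0], [0.0, 0.0, 0.0], [0.0, 0.0, 0.0]]
```

{"fn": "apply_moves", "kwargs": {"travel": [[1.0,0.5,0],[1.7,0,0],[1.7,0,0],[1.3,0,0],[0.3,0,0],[0,0,0],[0.3,0,0],[0,0,0]], "turn": [[0,0.002,0.013],[0,0,0],[0,0,0],[0,0,0],[0,0,0],[0,0,0],[0,0,0],[0,0,0]], "grip": [0,0,0,0,0,0,0,0]}}

```text
t: 24.35
eef_pos: [0.6325, 0.2069, 0.0685]
tool_rot: [0.571, 0.42, 0.57, -0.415]
contact_force: [-0.8, -0.3, -0.2]
gripper_width: 1.0
```

```bash
python3 -c "
from h import *
go([.631,.202,.062],.3,step=1.8)"
```

```text
pos [0.6325 0.2069 0.0685] jaw 0.308 tilt [ 0.0053  0.0056 -1.    ] q7 0.1923476697886014 w 1.0004200424142204 t 24.35 F [-0.8003 -0.3118 -0.2002]
world d cm [-0.1515 -0.4857 -0.6532] dist 0.8279393637403775 tool d cm [ 0.6496 -0.296   0.4193] turn x 0.008076423276483169
[[0.65, -0.3, 0.42]] [[0.008, -0.004, -0.007]]
```

{"fn": "apply_moves", "kwargs": {"travel": [[0.7,-0.3,0.4],[0,0,0],[0,0,0],[0,0,0],[0,0,0],[0,0,0],[0,0,0],[0,0,0]], "turn": [[0.008,-0.004,-0.007],[0,0,0],[0,0,0],[0,0,0],[0,0,0],[0,0,0],[0,0,0],[0,0,0]], "grip": [0.1,0.2,0.3,0.4,0.5,1,1,1], "newtons": 40}}

```text
t: 25.02
eef_pos: [0.6322, 0.2017, 0.0635]
tool_rot: [0.569, 0.421, 0.568, -0.419]
contact_force: [0.3, 0.8, -0.7]
gripper_width: 0.546
```

```bash
python3 -c "
from h import *
go([.5293,-.3615,.2],.3,step=3.3)
im=eyes.read_camera('side');cv2.imwrite('pics/s7.png',cv2.resize(im[180:340,120:320,::-1],(750,600)))"
```

```text
pos [0.6322 0.2017 0.0635] jaw 0.299 tilt [ 0.0026  0.0004 -1.    ] q7 0.18995627001439025 w 0.5463528902882911 t 25.0167 F [ 0.32    0.8389 -0.6912]
world d cm [-10.2939 -56.3221  13.646 ] dist 58.85883695951547 tool d cm [-13.6952 -26.3735  50.806 ] turn x -0.0013614829025361264
[[-0.76, -1.47, 2.82], [-0.76, -1.47, 2.82], [-0.76, -1.47, 2.82], [-0.76, -1.47, 2.82], [-0.76, -1.47, 2.82], [-0.76, -1.47, 2.82], [-0.76, -1.47, 2.82], [-0.76, -1.47, 2.82]] [[-0.0, 0.0, -0.003], [-0.0, 0.0, 0.0], [-0.0, 0.0, 0.0], [-0.0, 0.0, 0.0], [-0.0, 0.0, 0.0], [-0.0, 0.0, 0.0], [-0.0, 0.0, 0.0], [-0.0, 0.0, 0.0]]
[[-0.76, -1.47, 2.82], [-0.76, -1.47, 2.82], [-0.76, -1.47, 2.82], [-0.76, -1.47, 2.82], [-0.76, -1.47, 2.82], [-0.76, -1.47, 2.82], [-0.76, -1.47, 2.82], [-0.76, -1.47, 2.82]] [[-0.0, 0.0, 0.0], [-0.0, 0.0, 0.0], [-0.0, 0.0, 0.0], [-0.0, 0.0, 0.0], [-0.0, 0.0, 0.0], [-0.0, 0.0, 0.0], [-0.0, 0.0, 0.0], [-0.0, 0.0, 0.0]]
[[-0.76, -1.47, 2.82], [-0.76, -1.47, 2.82]] [[-0.0, 0.0, 0.0], [-0.0, 0.0, 0.0]]
```

View pics/s7.png

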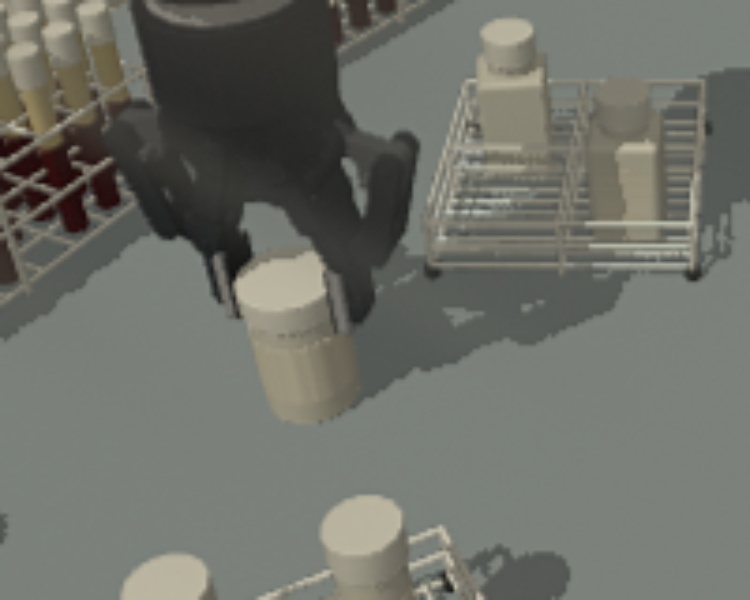

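The lid is gripped and the pot is upright. Lift and carry.

{"fn": "apply_moves", "kwargs": {"travel": [[-1.5,0,0],[-2.5,0,0],[-3.2,0,0],[-3.2,-0.2,0.3],[-2.8,-0.6,1.2],[-1.0,-1.0,1.9],[0,-1.4,2.6],[0,-1.5,2.9]], "turn": [[0,0,-0.003],[0,0,0],[0,0,0],[0,0,0],[0,0,0],[0,0,0],[0,0,0],[0,0,0]], "grip": [1,1,1,1,1,1,1,1]}}

```text
t: 25.73
eef_pos: [0.6125, 0.1106, 0.2096]
tool_rot: [0.571, 0.415, 0.573, -0.416]
contact_force: [0.3, -0.8, -1.9]
gripper_width: 0.548
```

```bash
python3 -c "
from h import *
go([.5293,-.3615,.21],.3,step=3.4)"
```

```text
pos [0.6125 0.1106 0.2096] jaw 0.314 tilt [-0.0038  0.0016 -1.    ] q7 0.2618543474874942 w 0.54828875861949 t 25.7333 F [ 0.2969 -0.839  -1.9234]
world d cm [ -8.3217 -47.2141   0.0401] dist 47.941838467479286 tool d cm [ -0.0825 -22.4957  42.3362] turn x 0.01395480961946216
[[-0.01, -1.5, 2.82], [-0.0, -1.5, 2.82], [-0.0, -1.49, 2.83], [-0.0, -1.49, 2.83], [-0.0, -1.49, 2.83], [-0.0, -1.49, 2.83], [-0.0, -1.48, 2.83], [-0.0, -1.48, 2.83]] [[0.001, -0.003, 0.003], [0.001, 0.0, 0.0], [0.001, 0.0, 0.0], [0.001, 0.0, 0.0], [0.001, 0.0, 0.0], [0.001, 0.0, 0.0], [0.001, 0.0, 0.0], [0.001, 0.0, 0.0]]
[[-0.0, -1.48, 2.83], [-0.0, -1.48, 2.83], [-0.0, -1.47, 2.84], [-0.0, -1.47, 2.84], [-0.0, -1.47, 2.84], [-0.0, -1.47, 2.84], [-0.0, -1.46, 2.84]] [[0.001, 0.0, 0.0], [0.001, 0.0, 0.0], [0.001, 0.0, 0.0], [0.001, 0.0, 0.0], [0.001, 0.0, 0.0], [0.001, 0.0, 0.0], [0.001, 0.0, 0.0]]
```

{"fn": "apply_moves", "kwargs": {"travel": [[0,-1.5,2.82],[0,-1.5,2.82],[0,-1.49,2.83],[0,-1.49,2.83],[0,-1.49,2.83],[0,-1.49,2.83],[0,-1.48,2.83],[0,-1.48,2.83]], "turn": [[0.01,-0.003,0.003],[0,0,0],[0,0,0],[0,0,0],[0,0,0],[0,0,0],[0,0,0],[0,0,0]], "grip": [1,1,1,1,1,1,1,1]}}

```text
t: 26.4
eef_pos: [0.5637, -0.1508, 0.2111]
tool_rot: [0.571, 0.419, 0.57, -0.416]
contact_force: [0.5, -0.3, -1.1]
gripper_width: 0.548
```

```bash
python3 -c "
from h import *
go([.5293,-.3615,.20],.3,step=3.2)"
```

```text
pos [ 0.5637 -0.1508  0.2111] jaw 0.307 tilt [ 0.0041  0.0019 -1.    ] q7 0.701443328733518 w 0.5479193632922682 t 26.4 F [ 0.4831 -0.2716 -1.1491]
world d cm [ -3.435  -21.0652  -1.1125] dist 21.37240541751208 tool d cm [ 1.0582 -9.6526 19.0391] turn x 0.007384301049345066
[[0.15, -1.38, 2.72], [0.16, -1.38, 2.72], [0.16, -1.37, 2.72], [0.16, -1.37, 2.72], [0.16, -1.37, 2.73], [0.16, -1.36, 2.73], [0.16, -1.36, 2.73]] [[0.001, -0.001, -0.004], [0.001, 0.0, 0.0], [0.001, 0.0, 0.0], [0.001, 0.0, 0.0], [0.001, 0.0, 0.0], [0.001, 0.0, 0.0], [0.001, 0.0, 0.0]]
```

{"fn": "apply_moves", "kwargs": {"travel": [[0.1,-1.45,2.8],[0.1,-1.45,2.8],[0.1,-1.4,2.8],[0.1,-1.4,2.8],[0.1,-1.4,2.7],[0.1,-1.1,2.1],[0,-0.6,1.2],[0,-0.2,0.4]], "turn": [[0.007,-0.001,-0.004],[0,0,0],[0,0,0],[0,0,0],[0,0,0],[0,0,0],[0,0,0],[0,0,0]], "grip": [1,1,1,1,1,1,1,1]}}

```text
t: 27.07
eef_pos: [0.5223, -0.363, 0.2055]
tool_rot: [0.568, 0.421, 0.566, -0.423]
contact_force: [-0.3, -0.5, -1.0]
gripper_width: 0.541
```

```bash
python3 -c "
from h import *
go([.5293,-.3615,.12],.3,step=3.2)"
```

```text
pos [ 0.5223 -0.363   0.2055] jaw 0.29 tilt [ 0.0004 -0.0038 -1.    ] q7 1.0705080740560613 w 0.5413398213183744 t 27.0667 F [-0.2676 -0.4518 -1.0382]
world d cm [ 0.7027  0.1462 -8.5485] dist 8.578561273022922 tool d cm [8.5481 0.7212 0.0286] turn x -0.009655742974261639
[[2.85, 0.24, 0.01], [2.85, 0.24, 0.02], [2.85, 0.24, 0.02]] [[-0.003, 0.004, 0.001], [-0.003, 0.0, 0.0], [-0.003, 0.0, 0.0]]
```

{"fn": "apply_moves", "kwargs": {"travel": [[0.3,0.7,0],[0,0,0],[2,0,0],[2.2,0,0],[2,0,0],[1,0,0],[0,0,0],[0,0,0]], "turn": [[-0.01,0.004,0.001],[0,0,0],[0,0,0],[0,0,0],[0,0,0],[0,0,0],[0,0,0],[0,0,0]], "grip": [1,1,1,1,1,1,1,1]}}

```text
t: 27.73
eef_pos: [0.5358, -0.3515, 0.1278]
tool_rot: [0.572, 0.419, 0.572, -0.414]
contact_force: [-0.5, 0.6, -0.4]
gripper_width: 0.549
```

```bash
python3 -c "
from h import *
go([.5293,-.3615,.0715],.3,step=3.2)"
```

```text
pos [ 0.5358 -0.3515  0.1278] jaw 0.312 tilt [ 0.0036  0.0056 -1.    ] q7 1.1175341263987693 w 0.5492241132540515 t 27.7333 F [-0.5237  0.6122 -0.442 ]
world d cm [-0.6469 -0.9958 -5.628 ] dist 5.7519001064602975 tool d cm [ 5.62   -0.9504  0.7727] turn x 0.012228825537778931
[[2.81, -0.48, 0.39], [2.81, -0.46, 0.38]] [[0.006, -0.004, -0.005], [0.006, 0.0, 0.0]]
```

{"fn": "apply_moves", "kwargs": {"travel": [[0,-0.95,0.8],[0,0,0],[1.0,0,0],[0.8,0,0],[0,0,0],[0,0,0]], "turn": [[0.012,-0.004,-0.005],[0,0,0],[0,0,0],[0,0,0],[0,0,0],[0,0,0]], "grip": [1,1,1,1,1,1]}}

```text
t: 28.23
eef_pos: [0.5311, -0.3636, 0.1121]
tool_rot: [0.571, 0.42, 0.567, -0.419]
contact_force: [-0.8, -0.5, -0.7]
gripper_width: 0.55
```

```bash
python3 -c "
from h import *
go([.5293,-.3615,.0715],.3,step=3.2)"
```

```text
pos [ 0.5311 -0.3636  0.1121] jaw 0.3 tilt [ 0.0054 -0.0029 -1.    ] q7 1.1323349270172824 w 0.5498531930935934 t 28.2333 F [-0.7959 -0.4745 -0.6635]
world d cm [-0.1796  0.2096 -4.0613] dist 4.070674711279658 tool d cm [ 4.0597 -0.1269 -0.2709] turn x 0.00039058372780798045
[[2.03, -0.06, -0.14], [2.03, -0.05, -0.13]] [[0.0, 0.004, -0.004], [0.0, 0.0, 0.0]]
```

{"fn": "apply_moves", "kwargs": {"travel": [[0.8,-0.1,-0.25],[0.9,0,0],[0.8,0,0],[0.4,0,0],[0,0,0],[0,0,0]], "turn": [[0,0.004,-0.004],[0,0,0],[0,0,0],[0,0,0],[0,0,0],[0,0,0]], "grip": [1,1,1,1,1,1]}}

```text
t: 28.73
eef_pos: [0.529, -0.3609, 0.0791]
tool_rot: [0.569, 0.42, 0.57, -0.42]
contact_force: [-0.2, 0.6, -1.3]
gripper_width: 0.546
```

```bash
python3 -c "
from h import *
go([.5293,-.3615,.0715],.3,step=3.2)"
```

```text
pos [ 0.529  -0.3609  0.0791] jaw 0.3 tilt [-0.0013  0.0009 -1.    ] q7 1.1491341896909424 w 0.5460555338224291 t 28.7333 F [-0.1713  0.5864 -1.2699]
world d cm [ 0.0346 -0.06   -0.7643] dist 0.7674587560735446 tool d cm [0.7642 0.0161 0.0686] turn x 0.00045986229086403263
[[0.76, 0.02, 0.07]] [[0.0, -0.001, 0.001]]
```

{"fn": "apply_moves", "kwargs": {"travel": [[0.5,0,0],[0,0,0],[0.2,0,0],[0.15,0,0],[0.15,0,0]], "turn": [[0,0,0],[0,0,0],[0,0,0],[0,0,0],[0,0,0]], "grip": [1,1,1,1,1]}}

```text
t: 29.15
eef_pos: [0.5296, -0.3623, 0.0714]
tool_rot: [0.569, 0.42, 0.569, -0.42]
contact_force: [-4.5, 4.5, 18.7]
gripper_width: 0.548
```

{"fn": "apply_moves", "kwargs": {"travel": [[-0.05,0,0],[0,0,0],[0,0,0],[0,0,0],[0,0,0],[0,0,0]], "turn": [[0,0,0],[0,0,0],[0,0,0],[0,0,0],[0,0,0],[0,0,0]], "grip": [1,0.42,0.38,0.3,0.25,0.2]}}

```text
t: 29.65
eef_pos: [0.5305, -0.3631, 0.0734]
tool_rot: [0.57, 0.42, 0.568, -0.419]
contact_force: [0.0, -0.5, -0.6]
gripper_width: 0.798
```

{"fn": "apply_moves", "kwargs": {"travel": [[-1,0,0],[-2,0,0],[-3,0,0],[-3,0,0],[-3,0,0],[-3,0,0],[-1,0,0],[0,0,0]], "turn": [[0,0,0],[0,0,0],[0,0,0],[0,0,0],[0,0,0],[0,0,0],[0,0,0],[0,0,0]], "grip": [0.2,0.2,0.2,0.2,0.2,0.2,0.2,0.2]}}

```text
t: 30.32
eef_pos: [0.5284, -0.3625, 0.2423]
tool_rot: [0.569, 0.42, 0.569, -0.42]
contact_force: [0.7, 0.1, -0.1]
gripper_width: 0.802
```

```bash
python3 -c "
from h import *
print(status.get_obs()['eef_pos'],status.get_obs()['contact_force'])
im=eyes.read_camera('top');cv2.imwrite('pics/t8.png',im[:,:,::-1])
im=eyes.read_camera('side');cv2.imwrite('pics/s8.png',cv2.resize(im[120:450,100:500,::-1],(727,600)))"
```

```text
[ 0.5284 -0.3625  0.2423] [ 0.7317  0.1474 -0.1172]
```

View pics/t8.png

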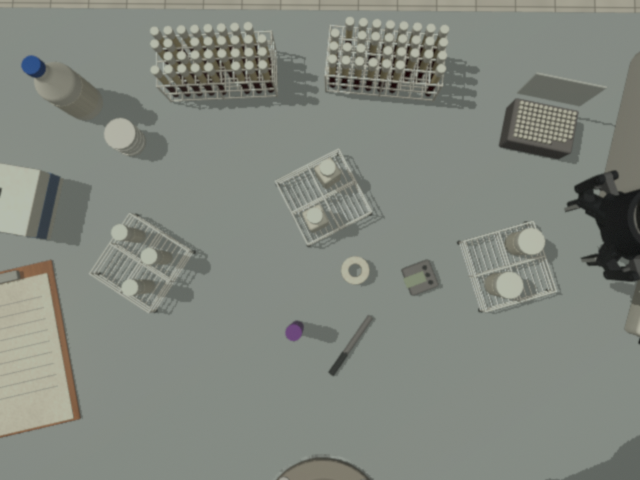

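View pics/s8.png

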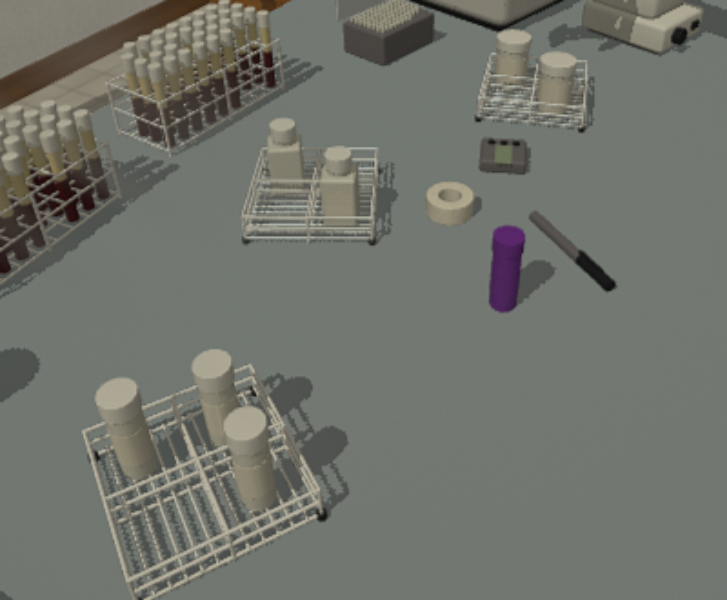

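In both views all four containers stand upright in separate cells of the right racks: tubes at (149,257) and (131,288), the bottle at (315,215) and the pot at (530,242). The kept ones and the purple look-alike look unmoved.

```bash
python3 -c "
from station import bot
print(bot.hand_in())"
```

```text
the job is handed in; nothing more can be done
None
```

I sorted all four loose containers into the racks of their kind and handed the job in at about 30 s on the robot's clock, against the 115 s limit. `hand_in` gives no verdict, so success is not confirmed.

- **Placement:** I lowered each container until the wrist felt the mesh floor, then opened the jaws part-way and lifted off. The contact force was 19–34 N, and the bottle's 34 N was the highest.
- **Last checks:** the final top and side pictures show all four upright in separate cells. The three kept containers and the purple look-alike appear unmoved, and the gripper is clear at z = 0.24 m.
- **Not measured:** I judged the final heights, tilts and spacings from those pictures and the release poses, not from a separate measurement.
- **Disagreements:** none of the checks failed. Moves tended to stop up to about 17 mm off target, so I corrected the position before each grasp and placing.

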